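# Tip the blocked lens out of its foam nest and lay it on the mat, block up

### The arm

A 7-joint arm with a two-finger parallel gripper is mounted at the origin on a cart in front of the work surface, level with it; the furniture and walls round the work are solid. World frame = base frame: x ahead of the robot, y to its left, z up, the work surface at z = 0. Lengths are in m, angles in rad, forces in N, time in s.
With the tool pointing down it reaches from about 0.425 to 0.925 m from the base axis. Payload 6.8 kg.
Tool frame: the origin (TCP) lies at the very end of the fingers, on their centre line; the grasp point (between the pads) lies 19 mm behind it (grip_point_offset is the distance from the TCP to the grasp point, in m); x points along the fingers, y is the direction in which the jaws open and shut, and the axes are right-handed (so a half turn about x gives the same grasp; the last joint's range is limited). The gripper opens to 85 mm and grips with 20 to 120 N. Pads are 22 mm wide; open, the fingers measure 114 mm over their backs; the gripper's body (76 mm by 85 mm) begins 54 mm behind the grasp point. The pads swing forward as they close: fully open they stand 13 mm farther back than shut.
Start: joints at [1.085, 0.477, 0.022, 1.555, -0.011, 1.109, -0.083], TCP at [0.249, -0.627, 0.231] pointing down, gripper open.
Joint ranges: [-2.96, 2.96], [-0.34, 2.1], [-1.41, 1.46], [0.24, 2.44], [-1.37, 4.51], [0.17, 1.92], [-2.96, 2.96]. Speed limits (rad/s): [2.39, 2.39, 3.14, 3.14, 3.14, 3.14, 3.14].

### API

Orientations are given as a rotation vector (axis times angle).
In Python, from workcell import * gives the robot as it stands. The module is installed in compiled form; this text tells all that it offers.
- The arm moves only by the shell command python3 -m inch 'ROWS'. ROWS is a JSON object of lists of equal length, an entry for each row: "jaw": the closure, from -1 (fully open) to 1 (shut), so that 0 is half open; "linear": the shift along the tool's x, y, z in m, a list of three; "delta_rot": the turn, a rotation vector about the tool's x, y, z in rad, a list of three. A call has 1 to 10 rows; each row shifts and turns the commanded pose from where the row before left it, along the tool's axes as they then stand; what a row does not reach is not made up. A row lasts 1/12 s, in which the tool goes at most 41.7 mm and 7.16 degrees, less where a joint would pass 70% of its speed; a pose out of reach is approached as far as the arm can. A call is refused whole if a number of a shift passes 0.0417 or a number of a turn 0.125, either way. A call with a gripper value outside its range is refused whole. The fingers move at their own pace and stop on an object; the grip force is fixed at half the most. Time passes only in rows, so rows that do not move let the fingers close. It gives the time, the measured TCP pose, the force and the opening at its end, in the units of the state.
- get_state(): the state, without advancing time (a new reading comes with each control period).
- capture(name): name is "scene" or "side" or "wrist"; returns a dict with "img" (384x512x3 uint8, red, green, blue), "fx", "fy", "cx", "cy" (pixels), "world_from_camera" (4x4, takes a point from camera to world coordinates). Camera axes: x right, y down, z forward; pixel columns grow to the right and rows downward; lengths in m; the calibration is good to about 2 mm. A picture is of the moment at which its call begins. There is no depth.
- sign_off(): hands the job in, once; it reports no verdict.
The state is a dict: "t": time; "joint_pos": joint angles; "dq": joint speeds; "tau": joint torques, N m; "eef_pos": TCP position; "tool_rot": TCP orientation; "wrist_force": force on the tool from outside, world axes, zero at the start; "ft_torque": the same for the moment, N m; "width": finger opening in m.
Only numpy, scipy, OpenCV 4.12 (cv2) and the standard library are available. Lean on these libraries where they do the work, as an engineer would, in place of code of your own. Each camera call takes 0.05 s, during which the arm holds its last target. There are 200 camera calls.

### The job

One lens of the pair already lies on the grey mat with its suction block pointing up, ready for the edger; fetch its partner, which is packed block down in one of the two foam nests of the lens case. Open the case's lid right back by its tab, tip the lens out of its tight nest edge first (raise the edge over the finger trough while the far edge is still down in the nest), turn it over and lay it flat on the mat beside the first lens, block up and wholly on the mat, without letting it drop. Leave the first lens, the spare block in the case and the other things on the bench where they are.

Things in the scene. Friction and masses are not known exactly. Their poses are not given: they have to be found in the camera images.
- case_lid (a joint): Hinge of the case's lid, rad: 0 closed, growing as the lid's near edge swings up and back, stop at 1.8. It stays where it is left (friction; about 2 N at the tab moves it). At the start it is shut or up to 0.12 rad ajar.
- lid_tab (a point): Grip point of the black lift tab on the lid's front wall: 31 mm long, 22 mm wide along the hinge line, 8 mm thick; the point is 18 mm out from the lid, mid-thickness, 37 mm above the bench when shut, free below and beside. It swings about lid_hinge (148 mm before and 14 mm above it when shut); pinched across its 22 mm the tab can turn between the pads.
- lid_hinge (a point): Middle of the lid's hinge line, which runs along the case's y at the top of its base's rear wall: x = 65, z = 23 mm from the case's origin.
- lens_case: Grey hard case with dark foam, fixed, 130 (x) x 200 (y) mm, 59 mm high shut: a 22 mm high base and a deep lid. Origin: centre of the underside; x from the front (tab side, towards the robot) to the hinge, y left, z up. The foam stands 21 mm out of the base, top at z = 43.5 mm. Two round nests side by side, 70 mm across, 12.5 mm deep, each with a finger trough open to the front.
- nest_left (a point): Centre of the floor of the left (+y) nest, at x = 12, y = 46, z = 31 mm from the case's origin. Its trough is 48 mm wide, runs under the lens from 15 mm behind this point to the foam's front face 73 mm in front of it (-x), open there above the 22 mm high, 4 mm thick base wall; floor 24.5 mm lower than the nest's.
- nest_right (a point): The same for the right (-y) nest, at x = 12, y = -46, z = 31 mm from the case's origin, with its own trough.
- blocked_lens: Milky clear lens blank, a disc 67 mm across, 12 mm thick, 38 to 62 g, a suction block stuck to the middle of one face. Origin: centre of the block's face; z away from the block (plain face z = 12, block's end z = -23 mm). At first in the left or right nest, z up, block down in the trough, top flush with the foam, rim 1.5 mm free all round; only the rim over the trough is open from below.
- block_end (a point): Centre of the free end of the lens's blue suction block (25 mm across, 23 mm tall, waisted). Between block and rim a 21 mm wide ring of bare lens remains.
- spare_block: Spare blue suction block, 25 mm across, 23 mm tall, standing in the trough under the middle of the other, empty nest. Origin: centre of its underside. To be left alone.
- lens_mat: Flat grey fabric-faced mat, fixed, 130 (x) x 210 (y) x 4 mm. Origin: centre of its underside; z up. The first lens lies on its left half (+y); its right half (-y) is free.
- first_lens: The other lens of the pair: same blank and block, lying block up on the left half of the mat, 35 mm high over all. Origin: centre of its lower face, z up. To be left alone.
- spray_bottle: Small spray bottle, 38 mm wide, 120 mm tall, behind the case. A bystander; origin: centre of its underside.
- pliers: Optical pliers lying flat, 131 x 53 x 14 mm, between case and mat. A bystander; origin: centre of its underside.
- screwdriver: Precision screwdriver, 115 mm long, 10 mm thick, lying in front of the case. A bystander; origin: centre of its underside.
- glasses_case: Closed spectacle case, 60 x 150 x 36 mm, behind the mat. A bystander; origin: centre of its underside.
- dressing_stone: Dressing stone, 25 x 100 x 13 mm, lying to the right of the case's front. A bystander; origin: centre of its underside.
- plain_blank: Plain lens blank without a block, 67 mm across, 12 mm thick, beside the lens blocker. A bystander; origin: centre of its underside.

How it is judged:
On the way, in this order (a step that is already met when the one before it is completed fails the run):
1. the lid is swung right back (past 1.45 rad) (value of joint case_lid above 1.45 rad), for 0.2 s.
2. the lens is tipped: one edge raised (tilt 20 to 70 degrees) while its far edge is still down in the nest (angle between blocked_lens's own z axis and vertical between 0.35 and 1.22 rad and z of blocked_lens in the frame of lens_case below 0.068 m and x of blocked_lens in the frame of lens_case between -0.015 and 0.055 m), for 0.1 s.
At the end, for the whole second after the job is handed in: The blocked lens lies still and flat on the mat, block up (its z axis within 8 degrees of straight down), its whole disc on the mat (centre at least 31 mm inside every edge of the mat), resting on the mat itself and not on or against the first lens (angle between blocked_lens's own z axis and vertical above 3 rad and x of blocked_lens in the frame of lens_mat between -0.034 and 0.034 m and y of blocked_lens in the frame of lens_mat between -0.074 and 0.074 m and z of blocked_lens in the frame of lens_mat below 0.0195 m and linear speed of blocked_lens below 0.02 m/s and contact force between blocked_lens and first_lens below 0.05 N); the robot touches nothing.
It fails at once if the lens is dropped: it moves faster than 0.5 m/s while no finger touches it (linear speed of blocked_lens above 0.5 m/s and contact force between blocked_lens and the fingers below 0.02 N).
It fails at once if the first lens is shifted by more than 20 mm (distance of first_lens from where it was at the start of the episode above 0.02 m).
It fails at once if the spare block is shifted by more than 20 mm (distance of spare_block from where it was at the start of the episode above 0.02 m).
It fails at once if another thing on the bench is shifted by more than 25 mm (distance of any of spray_bottle, pliers, screwdriver, glasses_case, dressing_stone, plain_blank from where it was at the start of the episode above 0.025 m).
It also fails if it takes over 64 s, if anything falls off the work surface, if the arm or the gripper's body presses on something with over 40 N, if the wrist force passes 120 N, or if a joint passes its speed limit or range.

## Working session

There is one attempt and no reset: what is moved stays moved. The work goes in short steps, Python scripts to look and compute and a shell command to move; the robot and the scene stay as the last step left them, time stands still between calls to the robot, and variables do not carry over. Pictures are saved under pics/ and viewed, about 8 in all and at most 12, crops included, and the job is handed in when it is done.

```bash
mkdir -p pics
cat > h.py <<'E'
from workcell import *
import numpy as np, cv2
from scipy.spatial.transform import Rotation as R
def snap(name,f,s=1.0):
    c=capture(name); im=c['img'][:,:,::-1]
    cv2.imwrite('pics/'+f,im); np.savez('pics/'+f[:-4],**{k:c[k] for k in('fx','fy','cx','cy','world_from_camera')}); return c
def ray(c,u,v,z):
    d=np.array([(u-c['cx'])/c['fx'],(v-c['cy'])/c['fy'],1.]); T=c['world_from_camera']
    d=T[:3,:3]@d; o=T[:3,3]; return o+d*(z-o[2])/d[2]
def proj(c,p):
    T=np.linalg.inv(c['world_from_camera']); q=T[:3,:3]@np.array(p)+T[:3,3]
    return np.array([c['fx']*q[0]/q[2]+c['cx'],c['fy']*q[1]/q[2]+c['cy']])
def st():
    s=get_state(); print('t',round(s['t'],2),'p',np.round(s['eef_pos'],4),'w',round(s['width'],4),'F',np.round(s['wrist_force'],1)); print(np.round(R.from_rotvec(s['tool_rot']).as_matrix(),3)); print(np.round(s['joint_pos'],2)); return s
E
python3 - <<'E'
from h import *
a=snap('scene','s0.png');b=snap('side','d0.png')
for c in(a,b): print(np.round(c['world_from_camera'],3),c['fx'])
A=np.vstack([a['img'],b['img']])[:,:,::-1]
cv2.imwrite('pics/both.png',np.hstack([a['img'],b['img']])[:,:,::-1]) 
st()
E
```

```text
[[-0.853 -0.244  0.461 -0.052]
 [-0.521  0.381 -0.764  1.002]
 [ 0.011 -0.892 -0.452  0.645]
 [ 0.     0.     0.     1.   ]] 392.82100489792015
[[-0.459 -0.712  0.532 -0.205]
 [-0.889  0.376 -0.263  0.356]
 [-0.012 -0.593 -0.805  1.216]
 [ 0.     0.     0.     1.   ]] 487.9012704646764
t 0.1 p [ 0.2488 -0.6269  0.2304] w 0.0855 F [-0.8  0.7  0.2]
[[-0.001  0.369 -0.929]
 [ 0.001 -0.929 -0.369]
 [-1.    -0.002  0.   ]]
[ 1.08  0.48  0.02  1.56 -0.01  1.11 -0.08]
```

View pics/s0.png

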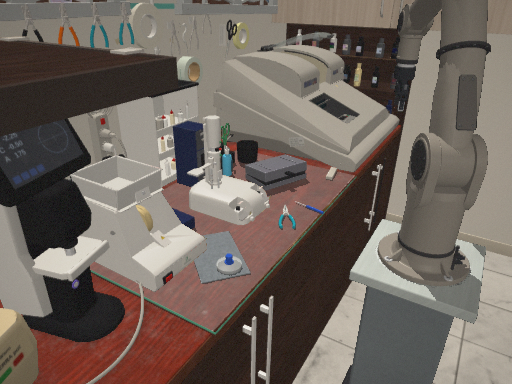

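View pics/d0.png

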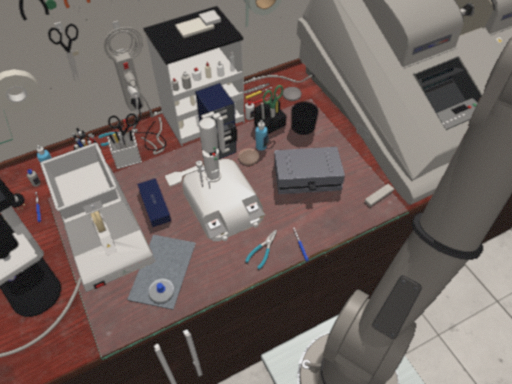

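The side view shows the case at about (308,170) with its tab near (311,187), the mat at about (163,270) with the first lens at (161,290), the pliers at (262,248) and the screwdriver at (301,244). I'll enlarge those parts.

Run:
```python
import cv2,numpy as np
im=cv2.imread('pics/d0.png')
a=cv2.resize(im[140:215,260:360],None,fx=6,fy=6,interpolation=cv2.INTER_CUBIC)[:, :600]
b=cv2.resize(im[228:318,120:200],None,fx=4,fy=4,interpolation=cv2.INTER_CUBIC)
a=cv2.resize(im[140:215,265:357],None,fx=5,fy=5,interpolation=cv2.INTER_CUBIC)
h=max(a.shape[0],b.shape[0]); o=np.zeros((h,a.shape[1]+b.shape[1],3),np.uint8)
o[:a.shape[0],:a.shape[1]]=a;o[:b.shape[0],a.shape[1]:]=b; print(a.shape,b.shape)
cv2.imwrite('pics/c1.png',o)
```

```text
(375, 460, 3) (360, 320, 3)
```

View pics/c1.png

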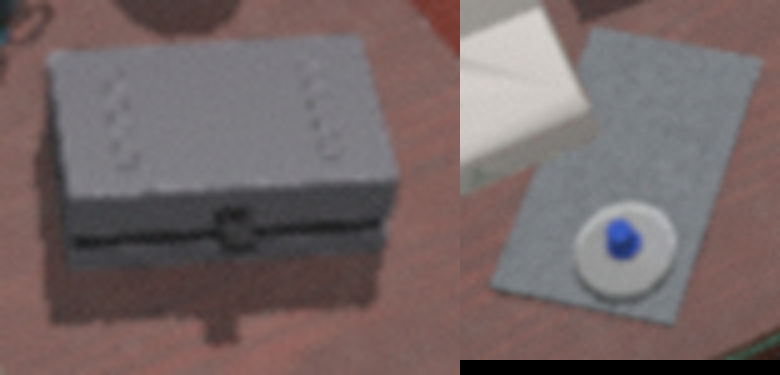

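Run:
```python
from h import *
from scipy.optimize import least_squares
c=dict(np.load('pics/d0.npz'))
Z=[(47,50),(362,36),(397,180),(70,195)]
P=np.array([(265+u/5,140+v/5) for u,v in Z])
for p in P: print(np.round(ray(c,*p,.059),4))
M=np.array([(120+(u-460)/4,228+v/4) for u,v in [(595,30),(762,60),(672,323),(492,287)]])
for p in M: print('mat',np.round(ray(c,*p,.004),4))
def fit(px,loc,z):
    # loc local xy list
    def f(q):
        r=R.from_euler('z',q[2]).as_matrix()
        return np.concatenate([proj(c,r@np.array([x,y,z])+[q[0],q[1],0])-p for (x,y),p in zip(loc,px)])
    w=np.mean([ray(c,*p,z) for p in px],0)
    best=min((least_squares(f,[w[0],w[1],a]) for a in np.arange(-3,3,.7)),key=lambda s:s.cost)
    return best.x,best.cost
# image: back-left, back-right, front-right, front-left
print(fit(P,[(.065,.1),(.065,-.1),(-.065,-.1),(-.065,.1)],.059))
# mat: corner far(back,right)
print(fit(M,[(.065,-.105),(-.065,-.105),(-.065,.105),(.065,.105)],.004), fit(M,[(.065,.105),(.065,-.105),(-.065,-.105),(-.065,.105)],.004))
u=[120+(625-460)/4,228+248/4]; print('first lens',ray(c,*u,.01))
for n,p in dict(driver1=(295,230),driver2=(307,260),pl1=(274,233),pl2=(262,267),pl3=(247,260),tab=(265+236/5,140+235/5),stone=(380,195),spray=(262,150)).items(): print(n,np.round(ray(c,*p,.037 if n=='tab' else .005),3))
```

```text
[ 0.6814 -0.1747  0.059 ]
[ 0.5983 -0.3566  0.059 ]
[ 0.4904 -0.3107  0.059 ]
[ 0.5728 -0.1302  0.059 ]
mat [0.5972 0.2727 0.004 ]
mat [0.5171 0.1748 0.004 ]
mat [0.3598 0.3082 0.004 ]
mat [0.4395 0.4055 0.004 ]
(array([ 0.58626688, -0.24343325, -0.41891493]), np.float64(5.350519361641778))
(array([0.47885034, 0.29013501, 0.87405983]), np.float64(1.7506680763785996)) (array([ 0.47762113,  0.29331869, -0.7753949 ]), np.float64(736.749760003958))
first lens [0.42166302 0.31634321 0.01      ]
driver1 [ 0.421 -0.101  0.005]
driver2 [ 0.32  -0.08   0.005]
pl1 [ 0.441 -0.042  0.005]
pl2 [0.359 0.042 0.005]
pl3 [0.398 0.069 0.005]
tab [ 0.514 -0.213  0.037]
stone [ 0.41  -0.396  0.005]
spray [ 0.742 -0.163  0.005]
```

```bash
python3 -m inch '{"jaw":[-1,-1,-1,-1,-1,-1,-1,-1],"linear":[[0,-0.0197,-0.0263],[0,-0.0197,-0.0263],[0,-0.0197,-0.0263],[0,-0.0197,-0.0263],[0,-0.0197,-0.0263],[0,-0.0197,-0.0263],[0,-0.0197,-0.0263],[0,-0.0197,-0.0263]],"delta_rot":[[0,0,0],[0,0,0],[0,0,0],[0,0,0],[0,0,0],[0,0,0],[0,0,0],[0,0,0]]}'
python3 -c "
from h import *
s=st();import json;open('log.txt','a').write(json.dumps([list(map(float,s[k])) for k in('joint_pos','eef_pos','tool_rot')])+'\n')"
python3 -m inch '{"jaw":[-1,-1,-1,-1,-1,-1,-1],"linear":[[0,-0.0197,-0.0263],[0,-0.0197,-0.0263],[0,-0.0197,-0.0263],[0,-0.0197,-0.0263],[0,-0.0197,-0.0263],[0,-0.0197,-0.0263],[0,-0.0197,-0.0263]],"delta_rot":[[0,0,0],[0,0,0],[0,0,0],[0,0,0],[0,0,0],[0,0,0],[0,0,0]]}'
python3 -m inch '{"jaw":[-1,-1,-1,-1,-1,-1,-1,-1],"linear":[[0,0,0],[0,0,0],[0,0,0],[0,0,0],[0,0,0],[0,0,0],[0,0,0],[0,0,0]],"delta_rot":[[0.114,0,0],[0.114,0,0],[0.114,0,0],[0.114,0,0],[0.114,0,0],[0.114,0,0],[0.114,0,0],[0,0,0]]}'
python3 - <<'E'
from h import *
s=st();import json;open('log.txt','a').write(json.dumps([list(map(float,s[k])) for k in('joint_pos','eef_pos','tool_rot')])+'\n')
c=snap('wrist','w1.png'); print(np.round(c['world_from_camera'],3),c['fx'])
E
```

```text
t: 0.77
eef_pos: [0.3868, -0.4017, 0.231]
tool_rot: [2.015, 0.386, -2.015]
wrist_force: [0.4, 0.1, -0.3]
width: 0.0853
t 0.77 p [ 0.3868 -0.4017  0.231 ] w 0.0853 F [ 0.4  0.1 -0.3]
[[-0.     0.369 -0.93 ]
 [ 0.    -0.93  -0.369]
 [-1.    -0.     0.   ]]
[ 0.75  0.29 -0.08  1.84  0.03  1.02 -0.52]
t: 1.35
eef_pos: [0.507, -0.2057, 0.231]
tool_rot: [2.014, 0.385, -2.015]
wrist_force: [0.5, -0.4, -0.7]
width: 0.0856
t: 2.02
eef_pos: [0.5064, -0.2071, 0.2309]
tool_rot: [-1.986, 0.428, 1.988]
wrist_force: [1.1, -0.8, 0.1]
width: 0.0856
t 2.02 p [ 0.5064 -0.2071  0.2309] w 0.0856 F [ 1.1 -0.8  0.1]
[[-0.001 -0.412 -0.911]
 [ 0.    -0.911  0.412]
 [-1.     0.     0.001]]
[ 0.33  0.27 -0.07  1.86  0.02  1.01 -1.74]
[[-0.411 -0.874 -0.26   0.572]
 [-0.911  0.394  0.118 -0.237]
 [-0.     0.285 -0.958  0.374]
 [ 0.     0.     0.     1.   ]] 266.7568546841638
```

View pics/w1.png

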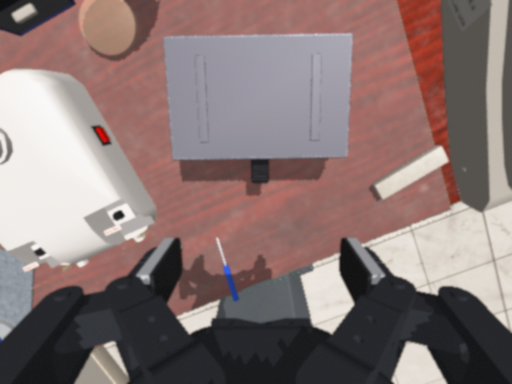

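The wrist view shows the closed case with lid corners at (165,36), (352,33), (347,157), (172,160), and the tab at (252–269, 158–183). The screwdriver lies at (228,270), clear in front. I'll fit the case pose and lid angle using both views.

Run:
```python
from h import *
from scipy.optimize import least_squares
cw=dict(np.load('pics/w1.npz'));cd=dict(np.load('pics/d0.npz'))
top=[(.065,.1,.059),(.065,-.1,.059),(-.065,-.1,.059),(-.065,.1,.059)]
obs=[(cw,p,l,1) for p,l in zip([(165,36),(352,33),(347,157),(172,160)],top)]
obs+=[(cw,(252,183),(-.096,.011,.041),1),(cw,(269,183),(-.096,-.011,.041),1)]
obs+=[(cd,(265+u/5,140+v/5),l,2) for (u,v),l in zip([(47,50),(362,36),(397,180),(70,195)],top)]
def f(q,o=obs):
    r=R.from_euler('z',q[2]).as_matrix();H=np.array([.065,0,.023])
    L=R.from_euler('y',q[3]).as_matrix()
    return np.concatenate([(proj(c,r@(L@(np.array(l)-H)+H)+[q[0],q[1],0])-p)*w for c,p,l,w in o])
for o in(obs,obs[:6]):
    s=least_squares(f,[.586,-.243,-.42,.05],args=(o,),loss='soft_l1');print(np.round(s.x,4));print(np.round(s.fun,1))
```

```text
[ 0.5824 -0.2404 -0.413   0.0769]
[-1.7 -0.1  2.2  0.5  0.1  1.3  1.2  0.2 -0.5  0.1  0.2 -0.1 -0.2 -1.6
 -0.8 -3.   0.8 -1.1 -1.1  0.6]
[ 0.5827 -0.2399 -0.409   0.0879]
[-2.5 -0.2  1.4 -0.4  0.2  0.6  0.5  0.2 -0.8  0.2  0.1 -0.1]
```

```bash
python3 -m inch '{"jaw":[-1,-1,-1,-1,-1,-1,-1],"linear":[[0.033,0,0.0025],[0.033,0,0],[0.033,0,0],[0.033,0,0],[0.033,0,0],[0.033,0,0],[0,0,0]],"delta_rot":[[0,0,0],[0,0,0],[0,0,0],[0,0,0],[0,0,0],[0,0,0],[0,0,0]]}'
python3 -m inch '{"jaw":[1,1,1,1,1,1],"linear":[[0,0,0],[0,0,0],[0,0,0],[0,0,0],[0,0,0],[0,0,0]],"delta_rot":[[0,0,0],[0,0,0],[0,0,0],[0,0,0],[0,0,0],[0,0,0]]}'
python3 - <<'E'
from h import *
s=st();import json;open('log.txt','a').write(json.dumps([list(map(float,s[k])) for k in('joint_pos','eef_pos','tool_rot')])+'\n')
c=snap('side','d2.png')
E
```

```text
t: 2.65
eef_pos: [0.5, -0.2046, 0.0277]
tool_rot: [-1.981, 0.419, 2.002]
wrist_force: [-0.3, 0.8, 0.3]
width: 0.0857
t: 3.15
eef_pos: [0.5055, -0.2061, 0.0346]
tool_rot: [-1.993, 0.423, 1.987]
wrist_force: [1.3, 2.5, 0.3]
width: 0.0209
t 3.15 p [ 0.5055 -0.2061  0.0346] w 0.0209 F [1.3 2.5 0.3]
[[ 0.003 -0.407 -0.913]
 [-0.    -0.913  0.407]
 [-1.    -0.001 -0.003]]
[ 0.32  0.54 -0.06  2.01  0.06  0.6  -1.77]
```

```bash
python3 -m inch '{"jaw":[1,1,1,1,1,1,1,1],"linear":[[-0.0145,0,-0.0033],[-0.0141,0,-0.0047],[-0.0136,0,-0.006],[-0.0129,0,-0.0073],[-0.0121,0,-0.0086],[-0.0112,0,-0.0097],[-0.0102,0,-0.0108],[-0.0091,0,-0.0117]],"delta_rot":[[0,0,0],[0,0,0],[0,0,0],[0,0,0],[0,0,0],[0,0,0],[0,0,0],[0,0,0]]}'
python3 -m inch '{"jaw":[1,1,1,1,1,1,1,1,1],"linear":[[-0.008,0,-0.0126],[-0.0067,0,-0.0133],[-0.0053,0,-0.0139],[-0.004,0,-0.0143],[-0.0025,0,-0.0146],[-0.0011,0,-0.0148],[0.0004,0,-0.0149],[0.0018,0,-0.0148],[0,0,0]],"delta_rot":[[0,0,0],[0,0,0],[0,0,0],[0,0,0],[0,0,0],[0,0,0],[0,0,0],[0,0,0],[0,0,0]]}'
python3 - <<'E'
from h import *
s=st();import json;open('log.txt','a').write(json.dumps([list(map(float,s[k])) for k in('joint_pos','eef_pos','tool_rot')])+'\n')
c=snap('side','d3.png')
im=cv2.imread('pics/d3.png');cv2.imwrite('pics/d3c.png',cv2.resize(im[90:250,180:420],None,fx=3,fy=3,interpolation=cv2.INTER_CUBIC))
E
```

```text
t: 3.87
eef_pos: [0.5601, -0.2298, 0.1301]
tool_rot: [-1.986, 0.421, 1.994]
wrist_force: [2.6, 3.7, -10.0]
width: 0.0203
t: 4.62
eef_pos: [0.6661, -0.2758, 0.156]
tool_rot: [-1.989, 0.42, 1.99]
wrist_force: [0.2, 5.2, 2.8]
width: 0.0203
t 4.62 p [ 0.6661 -0.2758  0.156 ] w 0.0203 F [0.2 5.2 2.8]
[[-0.    -0.407 -0.913]
 [ 0.003 -0.913  0.407]
 [-1.    -0.002  0.001]]
[ 0.34  0.62 -0.05  1.49  0.03  1.03 -1.7 ]
```

View pics/d3c.png

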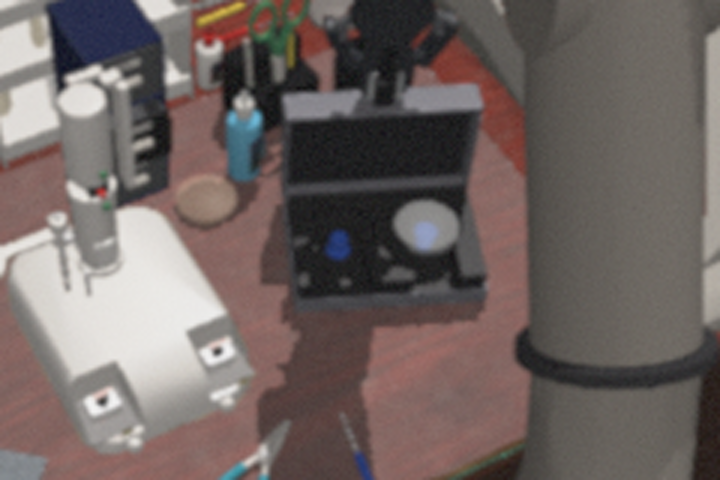

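The lid stands open (about 1.65 rad). The lens is in the right nest, at crop (425,228), and the spare block is in the left nest, at (340,245). I'll release the tab, lift, and turn the tool towards the pitched pose for the lens.

```bash
python3 -m inch '{"jaw":[-1,-1,-1,-1,-1,-1,-1],"linear":[[0,0,0],[0,0,0],[0,0,0],[0,0,0],[-0.027,0,0],[-0.027,0,0],[-0.027,0,0]],"delta_rot":[[0,0,0],[0,0,0],[0,0,0],[0,0,0],[0,0,0],[0,0,0],[0,0,0]]}'
python3 -m inch '{"jaw":[-1,-1,-1,-1,-1],"linear":[[0,0.0092,0.032],[0,0.0092,0.032],[0,0.0092,0.032],[0,0.0092,0.032],[0,0.0092,0.032]],"delta_rot":[[0,0,0],[0,0,0],[0,0,0],[0,0,0],[0,0,0]]}'
python3 -m inch '{"jaw":[-1,-1,-1,-1,-1,-1,-1],"linear":[[0,0,0],[0,0,0],[0,0,0],[0,0,0],[0,0,0],[0,0,0],[0,0,0]],"delta_rot":[[-0.1208,0,0],[-0.1208,0,0],[-0.1208,0,0],[-0.1208,0,0],[-0.1208,0,0],[-0.1208,0,0],[-0.1208,0,0]]}'
python3 -m inch '{"jaw":[-1,-1,-1,-1,-1,-1,-1],"linear":[[0,0,0],[0,0,0],[0,0,0],[0,0,0],[0,0,0],[0,0,0],[0,0,0]],"delta_rot":[[-0.1208,0,0],[-0.1208,0,0],[-0.1208,0,0],[-0.1208,0,0],[-0.1208,0,0],[-0.1208,0,0],[0,0,0]]}'
python3 -c "
from h import *
s=st();import json;open('log.txt','a').write(json.dumps([list(map(float,s[k])) for k in('joint_pos','eef_pos','tool_rot')])+'\n')"
python3 -m inch '{"jaw":[0,0,0,0,0,0,0,0],"linear":[[0,0,0],[0,0,0],[0,0,0],[0,0,0],[0,0,0],[0,0,0],[0,0,0],[0,0,0]],"delta_rot":[[0,0,0.1122],[0,0,0.1122],[0,0,0.1122],[0,0,0.1122],[0,0,0.1122],[0,0,0.1122],[0,0,0.1122],[0,0,0]]}'
python3 - <<'E'
from h import *
s=st();import json;open('log.txt','a').write(json.dumps([list(map(float,s[k])) for k in('joint_pos','eef_pos','tool_rot')])+'\n')
c=snap('wrist','w4.png'); print(np.round(c['world_from_camera'],3)); np.save('pose4.npy',np.r_[s['eef_pos'],s['tool_rot']])
for n,l in dict(lens=(.012,-.046,.043),rim=(-.0215,-.046,.043),spare=(.012,.046,.03)).items():
    p=R.from_euler('z',-.411).as_matrix()@np.array(l)+[.5825,-.2402,0]; print(n,np.round(p,4),np.round(proj(c,p)))
E
```

```text
t: 5.25
eef_pos: [0.6637, -0.2782, 0.2382]
tool_rot: [-1.989, 0.425, 1.99]
wrist_force: [1.1, -0.3, 0.2]
width: 0.0853
t: 5.67
eef_pos: [0.4976, -0.2547, 0.2376]
tool_rot: [-1.99, 0.426, 1.989]
wrist_force: [0.0, 0.3, 0.9]
width: 0.0852
t: 6.25
eef_pos: [0.4992, -0.255, 0.2377]
tool_rot: [1.983, 0.433, -1.983]
wrist_force: [-0.0, -0.3, 0.1]
width: 0.0849
t: 6.83
eef_pos: [0.4992, -0.255, 0.2376]
tool_rot: [1.509, 0.981, -1.509]
wrist_force: [-0.3, 0.4, 1.0]
width: 0.0855
t 6.83 p [ 0.4992 -0.255   0.2376] w 0.0855 F [-0.3  0.4  1. ]
[[ 0.     0.914 -0.405]
 [-0.001 -0.405 -0.914]
 [-1.     0.001  0.   ]]
[ 0.62  0.3  -0.31  1.81  0.11  1.05 -0.15]
t: 7.5
eef_pos: [0.4926, -0.2657, 0.2329]
tool_rot: [1.597, 0.417, -1.095]
wrist_force: [-0.4, 0.2, -0.1]
width: 0.0429
t 7.5 p [ 0.4926 -0.2657  0.2329] w 0.0429 F [-0.4  0.2 -0.1]
[[ 0.511  0.744 -0.43 ]
 [-0.269 -0.337 -0.902]
 [-0.817  0.577  0.028]]
[ 0.88  0.08 -0.56  2.26  0.6   0.24 -0.65]
[[ 0.745 -0.557  0.367  0.451]
 [-0.337 -0.789 -0.514 -0.162]
 [ 0.576  0.259 -0.775  0.348]
 [ 0.     0.     0.     1.   ]]
lens [ 0.5751 -0.2872  0.043 ] [229. 154.]
rim [ 0.5444 -0.2738  0.043 ] [205. 157.]
spare [ 0.6119 -0.2028  0.03  ] [220.  78.]
```

View pics/w4.png

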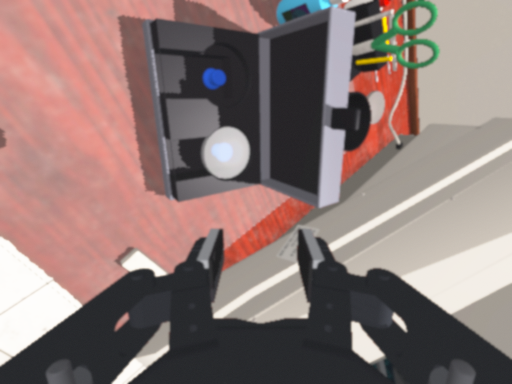

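The wrist view shows the lens at (226,152), 3 px from my predicted (229,154), so the case pose is good to about 2 mm. The spare block is at (214,78). The pitch stopped at 55° because joint 6 is near its limit, so I'll fit the arm's kinematics from the logged poses to plan reachable ones.

```bash
cat > fk.py <<'E'
import numpy as np, json, itertools, os
from scipy.spatial.transform import Rotation as R
from scipy.optimize import least_squares
ez=lambda a:R.from_euler('z',a).as_matrix(); ey=lambda a:R.from_euler('y',a).as_matrix()
def fk(q,p):
    s=p['s']; d1,d3,d5,d7,a3,a5,a1,a7=p['v'][:8]; y0,y7=p['v'][8:10]; X=np.array
    A=ez(y0+s[0]*q[0]); o=X([0,0,0.])+A@X([a1,0,d1])
    A=A@ey(q[1]); A=A@ez(s[1]*q[2]); o=o+A@X([a3,0,d3]); A=A@ey(q[3]); A=A@ez(s[2]*q[4])
    o=o+A@X([a5,0,d5]); A=A@ey(q[5]); o=o+A@X([a7,0,d7]); A=A@ez(y7+s[3]*q[6])
    # tool x = flange z
    return o,A@np.array([[0,1,0],[0,0,1],[1,0,0.]])
def load(): 
    L=[json.loads(l) for l in open('log.txt')]
    L.append([[1.085,.477,.022,1.555,-.011,1.109,-.083],[.2488,-.6269,.2304],list(R.from_matrix([[-.001,.369,-.929],[.001,-.929,-.369],[-1,-.002,0]]).as_rotvec())])
    return L
def fit():
    L=load(); best=None
    for s in itertools.product([1,-1],repeat=4):
      for y7 in (0,1.57,3.14,-1.57):
        def f(v):
            p=dict(s=s,v=v);r=[]
            for q,x,w in L:
                o,A=fk(q,p); r+=list(o-x)+list(.2*R.from_matrix(A@R.from_rotvec(w).as_matrix().T).as_rotvec())
            return np.array(r+list(.002*np.array(v[4:8])))
        m=least_squares(f,[.35,.4,.4,.2,0,0,0,0,0,y7])
        if best is None or m.cost<best[0]: best=(m.cost,s,m.x,m.fun)
    return best
if __name__=='__main__':
    b=fit(); print(b[0],b[1],np.round(b[2],4)); print(np.round(b[3][:-4].reshape(-1,6),4))
    json.dump(dict(s=b[1],v=list(b[2])),open('fk.json','w'))
E
python3 fk.py
```

```text
0.00021980775480836596 (-1, -1, -1, -1) [ 2.6470e-01  5.4730e-01  4.6590e-01  3.1540e-01 -5.7000e-03  1.3000e-03
  8.9000e-03 -1.7000e-03 -9.9300e-02  3.0449e+00]
[[ 0.0032  0.0054 -0.0009  0.     -0.     -0.0005]
 [ 0.0008  0.0074 -0.001   0.     -0.     -0.0005]
 [ 0.0039  0.0062  0.0026 -0.0001  0.     -0.0005]
 [-0.0032 -0.0095  0.0002 -0.     -0.0001 -0.0005]
 [ 0.0034  0.0006  0.0011 -0.      0.     -0.0005]
 [-0.0004 -0.0014 -0.0013 -0.0096  0.0057 -0.0041]
 [-0.0045 -0.0007 -0.0008 -0.0004 -0.0002 -0.0005]]
```

```bash
cat > ik.py <<'E'
from fk import *
P=json.load(open('fk.json'))
lo=np.array([-2.96,-.34,-1.41,.24,-1.37,.17,-2.96])+.06; hi=np.array([2.96,2.1,1.46,2.44,4.51,1.92,2.96])-.06
Cz=ez(-.411); C0=np.array([.5825,-.2402,0])
def case(l): return Cz@np.array(l)+C0
def tool(az,pitch,up):  # tool x azimuth az, pitched down; up=+1: +y finger up; -1: down
    t=np.array([np.cos(az)*np.cos(pitch),np.sin(az)*np.cos(pitch),-np.sin(pitch)])
    n=up*np.array([np.cos(az)*np.sin(pitch),np.sin(az)*np.sin(pitch),np.cos(pitch)])
    return np.stack([t,n,np.cross(t,n)],1)
def err(q,p,A,w=.3):
    o,B=fk(q,P); return np.r_[o-p,w*R.from_matrix(B@A.T).as_rotvec()]
def ik(p,A,q0=None,reg=.002,n=40,rng=np.random.default_rng(0)):
    S=[]
    for k in range(n if q0 is None else 1):
        s=rng.uniform(lo,hi) if q0 is None else np.clip(q0,lo+1e-6,hi-1e-6)
        r=(lambda q:np.r_[err(q,p,A),reg*(q-(lo+hi)/2)/(hi-lo)]) if q0 is None else (lambda q:np.r_[err(q,p,A),reg*(q-q0)])
        m=least_squares(r,s,bounds=(lo,hi))
        if np.linalg.norm(err(m.x,p,A))<.004 and not any(np.linalg.norm(m.x-x)<.3 for x in S): S.append(m.x)
    return S
E
python3 - <<'E'
from h import *
import json
s=st();open('log.txt','a').write(json.dumps([list(map(float,s[k])) for k in('joint_pos','eef_pos','tool_rot')])+'\n')
c=dict(np.load('pics/d0.npz'))
for p in [(212,237),(262,215),(183,195),(245,165)]: print('blocker',np.round(ray(c,*p,0),3))
for p in [(112,285),(150,255),(175,222)]: print('edger/glasses',np.round(ray(c,*p,0),3))
import subprocess; print(subprocess.run(['python3','fk.py'],capture_output=True,text=True).stdout[:400])
from ik import *
np.set_printoptions(suppress=True,linewidth=150,precision=2)
for pitch in (.785,.96,1.1):
  for up in (1,-1):
    print('grasp',pitch,up)
    for q in ik(case([.0073,-.046,.0706]),tool(-.411,pitch,up)): print(q)
for pitch in (.4,.5):
  for up in (1,-1):
    for daz in (-1.2,-.8,-.4,0,.4,.8,1.2):
      az=.46+daz
      c=np.array([.521,.255,.0]); A=tool(az,pitch,up); 
      tcp=np.array([c[0]-.0165*np.cos(az),c[1]-.0165*np.sin(az),.03])
      S=ik(tcp,A,n=15)
      for q in S: print('place',pitch,up,round(az,2),q)
E
```

```text
t 7.55 p [ 0.4934 -0.266   0.2335] w 0.0428 F [ 0.5 -0.6  0.6]
[[ 0.511  0.744 -0.43 ]
 [-0.268 -0.337 -0.902]
 [-0.817  0.576  0.027]]
[ 0.87  0.08 -0.56  2.26  0.59  0.24 -0.64]
blocker [0.516 0.123 0.   ]
blocker [ 0.516 -0.042  0.   ]
blocker [0.696 0.139 0.   ]
blocker [ 0.714 -0.086  0.   ]
edger/glasses [0.504 0.43  0.   ]
edger/glasses [0.544 0.305 0.   ]
edger/glasses [0.615 0.199 0.   ]
0.0002902655810721189 (-1, -1, -1, -1) [ 2.6450e-01  5.4760e-01  4.6520e-01  3.1580e-01 -6.1000e-03  1.6000e-03
  8.9000e-03 -2.6000e-03 -9.8700e-02  3.0475e+00]
[[ 0.0034  0.0057 -0.0009  0.     -0.     -0.0009]
 [ 0.0009  0.0078 -0.001   0.     -0.     -0.0009]
 [ 0.0042  0.0065  0.0029 -0.0001  0.     -0.0009]
 [-0.0029 -0.0091  0.0002 -0.     -0.0001 -0.0009]
 [ 0.0035  0.0009  0.0011 -0.     
grasp 0.785 1
[ 1.2   0.87 -1.08  2.31  2.38  0.77 -2.07]
[-0.23  0.69  0.8   2.31  3.83  0.69  2.21]
grasp 0.785 -1
[ 0.61  0.55 -0.27  2.32  3.03  0.49  0.15]
grasp 0.96 1
[ 1.21  0.85 -1.15  2.21  1.94  0.69 -1.69]
[-0.41  0.8   1.09  2.21  4.34  0.71  1.65]
grasp 0.96 -1
[ 1.1   0.71 -0.95  2.2
[... 1048 characters left out ...]
27  1.81  0.44  2.9 ]
place 0.5 1 -0.34 [-1.97  1.49  1.27  2.26  4.34  0.23  0.17]
place 0.5 1 -0.34 [-0.32  1.15 -0.97  2.27  1.99  1.86 -2.9 ]
place 0.5 1 1.26 [ 0.69  1.16 -0.97  2.26  4.36  0.23 -2.9 ]
place 0.5 1 1.26 [-0.38  0.86  0.42  2.27  4.45  1.35  2.89]
place 0.5 1 1.26 [ 0.89  1.6  -1.35  2.26  1.8   0.35 -0.17]
place 0.5 1 1.66 [ 0.2   0.88 -0.31  2.   -1.13  0.93  2.64]
place 0.5 1 1.66 [ 0.78  1.45 -1.26  2.    0.44  0.54  1.29]
place 0.5 -1 -0.74 [-1.07  0.85 -0.01  2.01  1.29  1.14  0.21]
place 0.5 -1 -0.34 [-1.02  0.81 -0.06  2.27  1.81  1.1  -0.01]
place 0.5 -1 1.26 [-0.38  0.86  0.42  2.27  4.45  1.35 -0.25]
place 0.5 -1 1.66 [ 0.11  0.86 -0.18  2.   -1.19  1.02 -0.45]
```

```bash
cat > plan.py <<'E'
from h import *
from ik import *
def cur():
    s=get_state(); return np.array(s['eef_pos']),R.from_rotvec(s['tool_rot']).as_matrix(),np.array(s['joint_pos'])
def rows(p0,A0,p1,A1,n,q=None):
    w=R.from_matrix(A0.T@A1).as_rotvec()/n; dp=(p1-p0)/n; A=A0.copy(); L=[]; bad=[]
    for i in range(n):
        L.append(np.round(A.T@dp,4).tolist()); A=A@R.from_rotvec(w).as_matrix()
        if q is not None:
            m=least_squares(lambda x:np.r_[err(x,p0+dp*(i+1),A),.003*(x-q)],np.clip(q,lo+1e-6,hi-1e-6),bounds=(lo,hi)); bad.append(round(float(np.linalg.norm(err(m.x,p0+dp*(i+1),A))),3)); q=m.x
    print('n',n,'rot',np.round(w,4).tolist(),'lin',L[0],L[n//2],L[-1])
    if q is not None: print(' err',max(bad),'q',np.round(q,2))
    return q
E
python3 - <<'E'
from plan import *
np.set_printoptions(suppress=True,linewidth=150,precision=2)
p,A,q=cur(); y=-.046
G=tool(-.411,.96,1)
pre=case([-.0395,y,.104]); ins=case([.0121,y,.0301]); top=case([.0129,y,.078])
print('loc',Cz.T@(p-C0))
q1=rows(p,A,pre,G,8,q); q2=rows(pre,G,ins,G,6,q1); q3=rows(ins,G,top,G,6,q2)
up=case([-.03,y,.30]); q4=rows(top,G,up,G,8,q3)
# place candidates
for c in ([.521,.255],[.53,.262]):
  for pitch in (.8,1.0,1.15):
    for az in np.arange(-3.1,3.1,.4):
      B=tool(az,pitch,-1); tcp=np.array([c[0]-.0165*np.cos(az),c[1]-.0165*np.sin(az),.045])
      S=ik(tcp,B,n=8)
      if S:
        k=min(S,key=lambda s:np.abs(s-q4).max()); print(c,pitch,round(az,2),k,'d',round(np.abs(k-q4).max(),2))
E
```

```text
loc [-0.07 -0.06  0.23]
n 8 rot [-0.0015, 0.0052, -0.0004] lin [0.0154, -0.0061, -0.0022] [0.0155, -0.006, -0.0019] [0.0155, -0.006, -0.0017]
 err 0.0 q [ 1.13  0.55 -0.94  2.3   1.96  0.41 -1.86]
n 6 rot [0.0, 0.0, 0.0] lin [0.015, -0.0, -0.0] [0.015, -0.0, -0.0] [0.015, -0.0, -0.0]
 err 0.0 q [ 1.06  0.8  -0.9   2.21  2.15  0.56 -1.93]
n 6 rot [0.0, 0.0, 0.0] lin [-0.0065, 0.0047, 0.0] [-0.0065, 0.0047, 0.0] [-0.0065, 0.0047, 0.0]
 err 0.0 q [ 1.06  0.66 -0.89  2.2   1.98  0.45 -1.83]
n 8 rot [0.0, 0.0, 0.0] lin [-0.0258, 0.0115, -0.0] [-0.0258, 0.0115, -0.0] [-0.0258, 0.0115, -0.0]
 err 0.0 q [ 1.58  0.2  -1.35  2.09  0.5   0.43 -0.51]
[0.521, 0.255] 0.8 -3.1 [-0.31  0.97 -0.23  1.34 -0.07  1.57 -0.44] d 1.89
[0.521, 0.255] 0.8 -2.7 [-0.48  0.98 -0.13  1.29  0.07  1.64 -0.18] d 2.06
[0.521, 0.255] 0.8 -2.3 [-0.64  0.96 -0.05  1.33  0.22  1.6   0.08] d 2.22
[0.521, 0.255] 0.8 -1.9 [-0.77  0.91 -0.01  1.45  0.39  1.48  0.29] d 2.35
[0.521, 0.255] 0.8 -1.5 [-0.85  0.84 -0.03  1.63  0.61  1.3   0.41] d 2.43
[0.521, 0.255] 0.8 -1.1 [-0.85  0.75 -0.13  1.84  0.9   1.13  0.44] d 2.43
[0.
[... 5748 characters left out ...]
.54  2.01  1.07  0.86  0.75] d 1.98
[0.53, 0.262] 1.15 -0.3 [-0.22  0.63 -0.72  2.13  1.34  0.77  0.92] d 1.8
[0.53, 0.262] 1.15 0.1 [ 0.02  0.68 -0.92  2.21  1.56  0.7   1.19] d 1.7
[0.53, 0.262] 1.15 0.5 [ 0.27  0.79 -1.11  2.23  1.64  0.66  1.64] d 2.15
[0.53, 0.262] 1.15 0.9 [-0.6   0.49  0.22  2.2  -1.31  0.34 -1.43] d 2.18
[0.53, 0.262] 1.15 1.3 [-0.63  0.56  0.37  2.11 -1.15  0.62 -1.17] d 2.21
[0.53, 0.262] 1.15 1.7 [-0.39  0.59  0.11  1.98 -0.79  0.71 -1.09] d 1.97
[0.53, 0.262] 1.15 2.1 [-0.26  0.65 -0.08  1.84 -0.48  0.84 -1.01] d 1.84
[0.53, 0.262] 1.15 2.5 [-0.23  0.72 -0.19  1.71 -0.25  0.99 -0.86] d 1.81
[0.53, 0.262] 1.15 2.9 [-0.28  0.77 -0.22  1.61 -0.09  1.13 -0.65] d 1.86
```

```bash
python3 -m inch '{"jaw":[-0.41,-0.41,-0.41,-0.41,-0.41,-0.41,-0.41,-0.41,-0.41],"linear":[[0.0154,-0.0061,-0.0022],[0.0155,-0.006,-0.0021],[0.0155,-0.006,-0.002],[0.0155,-0.006,-0.002],[0.0155,-0.006,-0.0019],[0.0155,-0.006,-0.0019],[0.0155,-0.006,-0.0018],[0.0155,-0.006,-0.0017],[0,0,0]],"delta_rot":[[-0.0015,0.0052,0],[-0.0015,0.0052,0],[-0.0015,0.0052,0],[-0.0015,0.0052,0],[-0.0015,0.0052,0],[-0.0015,0.0052,0],[-0.0015,0.0052,0],[-0.0015,0.0052,0],[0,0,0]]}'
python3 - <<'E'
from plan import *
p,A,q=cur(); print(np.round(Cz.T@(p-C0),4),np.round(A,3).tolist(),np.round(q,2))
G=tool(-.411,.96,1); y=-.046
rows(p,A,case([.0121,y,.0301]),G,6,q)
E
```

```text
t: 8.3
eef_pos: [0.5241, -0.2686, 0.1173]
tool_rot: [1.608, 0.449, -1.069]
wrist_force: [-0.8, 0.6, -0.1]
width: 0.0601
[-0.0422 -0.0493  0.1173] [[0.521, 0.751, -0.405], [-0.237, -0.328, -0.914], [-0.82, 0.572, 0.007]] [ 0.86  0.38 -0.59  2.29  1.93  0.26 -1.91]
n 6 rot [-0.0001, 0.0015, 0.0002] lin [0.0171, -0.0009, -0.0007] [0.0171, -0.0009, -0.0006] [0.0171, -0.0009, -0.0006]
 err 0.0 q [ 0.95  0.71 -0.73  2.21  2.25  0.45 -2.1 ]
```

```bash
python3 -m inch '{"jaw":[-0.41,-0.41,-0.41,-0.41,-0.41,-0.41,-0.41],"linear":[[0.0171,-0.0009,-0.0007],[0.0171,-0.0009,-0.0007],[0.0171,-0.0009,-0.0006],[0.0171,-0.0009,-0.0006],[0.0171,-0.0009,-0.0006],[0.0171,-0.0009,-0.0006],[0,0,0]],"delta_rot":[[0,0.0015,0],[0,0.0015,0],[0,0.0015,0],[0,0.0015,0],[0,0.0015,0],[0,0.0015,0],[0,0,0]]}'
python3 - <<'E'
from plan import *
p,A,q=cur(); print(np.round(Cz.T@(p-C0),4),np.round(A,3).tolist(),np.round(q,2))
c=snap('wrist','w5.png'); s=snap('side','d5.png')
cv2.imwrite('pics/m5.png',np.hstack([c['img'][:,:,::-1][60:360,100:420],cv2.resize(s['img'][120:220,250:370][:,:,::-1],(360,300),interpolation=cv2.INTER_CUBIC)]))
E
```

```text
t: 8.88
eef_pos: [0.5758, -0.2883, 0.0308]
tool_rot: [1.611, 0.454, -1.063]
wrist_force: [-1.2, 0.0, -0.2]
width: 0.0603
[ 0.0131 -0.0468  0.0308] [[0.524, 0.752, -0.401], [-0.231, -0.327, -0.916], [-0.82, 0.572, 0.002]] [ 0.9   0.67 -0.66  2.19  2.17  0.44 -2.04]
```

View pics/m5.png

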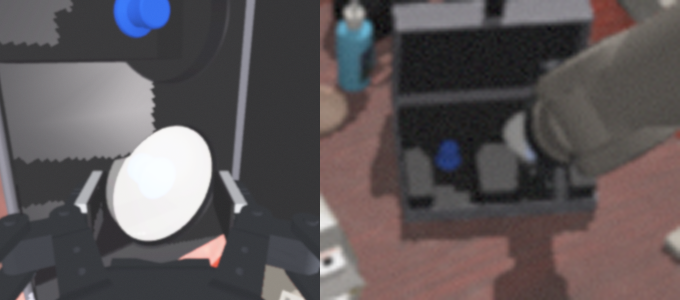

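The fingers straddle the lens with no contact force. The lower finger is in the trough at the front rim and the upper finger is above. Next I'll lift the rim while narrowing the jaws.

```bash
python3 -m inch '{"jaw":[-0.35,-0.3,-0.2,-0.1,0,0.06,0.2,0.41],"linear":[[-0.0045,0.0025,0],[-0.0045,0.0025,0],[-0.0045,0.0025,0],[-0.0045,0.0025,0],[-0.0045,0.0025,0],[-0.0045,0.0025,0],[-0.0039,0.0036,0],[-0.0039,0.0036,0]],"delta_rot":[[0,0,0],[0,0,0],[0,0,0],[0,0,0],[0,0,0],[0,0,0],[0,0,0],[0,0,0]]}'
python3 - <<'E'
from plan import *
p,A,q=cur(); print(np.round(Cz.T@(p-C0),4))
c=snap('wrist','w6.png')
cv2.imwrite('pics/m6.png',c['img'][:,:,::-1][60:360,100:420])
E
```

```text
t: 9.65
eef_pos: [0.5748, -0.2861, 0.0755]
tool_rot: [1.612, 0.452, -1.056]
wrist_force: [-0.4, 0.2, -1.1]
width: 0.0254
[ 0.0113 -0.0452  0.0755]
```

View pics/m6.png

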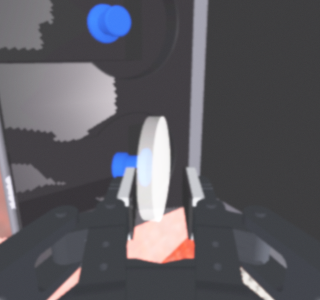

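```bash
python3 -m inch '{"jaw":[0.6,0.8,1,1,1,1],"linear":[[0,0,0],[0,0,0],[0,0,0],[0,0,0],[0,0,0],[0,0,0]],"delta_rot":[[0,0,0],[0,0,0],[0,0,0],[0,0,0],[0,0,0],[0,0,0]]}'
python3 - <<'E'
from plan import *
p,A,q=cur(); print(np.round(Cz.T@(p-C0),4),np.round(q,2))
c=snap('wrist','w7.png')
cv2.imwrite('pics/m7.png',c['img'][:,:,::-1][60:360,100:420])
E
```

```text
t: 10.2
eef_pos: [0.5755, -0.2866, 0.0754]
tool_rot: [1.611, 0.451, -1.055]
wrist_force: [-1.6, 0.9, 7.7]
width: 0.0086
[ 0.0121 -0.0454  0.0754] [ 0.86  0.55 -0.61  2.19  2.04  0.34 -1.96]
```

View pics/m7.png

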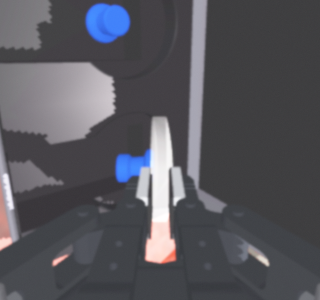

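The lens is firmly pinched edge-on, aligned with the pads, with its block on the front side. I'll lift it out and plan the transfer.

```bash
python3 -m inch '{"jaw":[1,1,1,1,1,1,1,1,1,1],"linear":[[-0.0082,0.0057,0],[-0.0082,0.0057,0],[-0.0123,0.0086,0],[-0.0205,0.0143,0],[-0.0205,0.0143,0],[-0.0205,0.0143,0],[-0.0205,0.0143,0],[-0.0205,0.0143,0],[-0.0205,0.0143,0],[-0.0205,0.0143,0]],"delta_rot":[[0,0,0],[0,0,0],[0,0,0],[0,0,0],[0,0,0],[0,0,0],[0,0,0],[0,0,0],[0,0,0],[0,0,0]]}'
python3 - <<'E'
from plan import *
p,A,q=cur(); print(p,np.round(q,2))
V=tool(-.411,np.pi/2,1); B=tool(2.5,.9,-1)
W1=np.array([.50,-.24,.33]);W2=np.array([.47,0,.33]);W3=np.array([.513,.255,.15]);W4=np.array([.513,.255,.0477])
V2=tool(2.5,np.pi/2,-1)
q1=rows(p,A,W1,V,8,q);q2=rows(W1,V,W2,V2,9,q1);q3=rows(W2,V2,W3,B,10,q2);q4=rows(W3,B,W4,B,8,q3)
c=snap('wrist','w8.png')
cv2.imwrite('pics/m8.png',c['img'][:,:,::-1][60:360,100:420])
E
```

```text
t: 11.08
eef_pos: [0.5725, -0.2868, 0.25]
tool_rot: [1.607, 0.453, -1.065]
wrist_force: [0.0, -1.2, -0.9]
width: 0.0084
[ 0.57247976 -0.28684422  0.25001033] [ 1.05  0.25 -0.79  2.07  0.7   0.36 -0.67]
n 8 rot [0.0001, 0.0007, -0.0761] lin [-0.0143, -0.003, -0.0017] [-0.0127, -0.0072, -0.0017] [-0.0108, -0.0099, -0.0017]
 err 0.0 q [ 1.14  0.34 -1.04  1.7   0.31  1.28 -0.37]
n 9 rot [0.0256, -0.0, -0.0] lin [-0.0, -0.0137, -0.0231] [-0.0, -0.016, -0.0216] [0.0, -0.0181, -0.0198]
 err 0.0 q [ 0.92  0.13 -1.14  1.87  0.13  1.22 -0.9 ]
n 10 rot [0.0, 0.0, -0.0671] lin [0.018, -0.0118, -0.023] [0.0209, -0.0052, -0.023] [0.0215, 0.0005, -0.023]
 err 0.0 q [ 0.29  0.87 -0.97  1.64  0.09  1.25 -1.27]
n 8 rot [0.0, 0.0, 0.0] lin [0.01, 0.0079, 0.0] [0.01, 0.0079, 0.0] [0.01, 0.0079, 0.0]
 err 0.0 q [ 0.25  1.   -0.9   1.68  0.17  1.11 -1.24]
```

```bash
python3 -m inch '{"jaw":[1,1,1,1,1,1,1,1],"linear":[[-0.0143,-0.003,-0.0017],[-0.0139,-0.0041,-0.0017],[-0.0135,-0.0051,-0.0017],[-0.0131,-0.0062,-0.0017],[-0.0127,-0.0072,-0.0017],[-0.0121,-0.0081,-0.0017],[-0.0115,-0.009,-0.0017],[-0.0108,-0.0099,-0.0017]],"delta_rot":[[0,0.0007,-0.0761],[0,0.0007,-0.0761],[0,0.0007,-0.0761],[0,0.0007,-0.0761],[0,0.0007,-0.0761],[0,0.0007,-0.0761],[0,0.0007,-0.0761],[0,0.0007,-0.0761]]}'
python3 -m inch '{"jaw":[1,1,1,1,1,1,1,1,1],"linear":[[0,-0.0137,-0.0231],[0,-0.0143,-0.0227],[0,-0.0149,-0.0224],[0,-0.0154,-0.022],[0,-0.016,-0.0216],[0,-0.0165,-0.0212],[0,-0.0171,-0.0207],[0,-0.0176,-0.0203],[0,-0.0181,-0.0198]],"delta_rot":[[0.0256,0,0],[0.0256,0,0],[0.0256,0,0],[0.0256,0,0],[0.0256,0,0],[0.0256,0,0],[0.0256,0,0],[0.0256,0,0],[0.0256,0,0]]}'
python3 - <<'E'
from plan import *
s=snap('side','d9.png');c=snap('wrist','w9.png')
p,A,q=cur(); print(p,np.round(A,3).tolist(),np.round(q,2))
B=tool(2.5,.9,-1)
W3=np.array([.513,.255,.15]);W4=np.array([.513,.255,.0477])
q3=rows(p,A,W3,B,10,q);q4=rows(W3,B,W4,B,8,q3)
cv2.imwrite('pics/m9.png',np.hstack([c['img'][:,:,::-1][84:384,100:420],cv2.resize(s['img'][100:320,80:360][:,:,::-1],(382,300),interpolation=cv2.INTER_CUBIC)]))
E
```

```text
t: 11.8
eef_pos: [0.4998, -0.2408, 0.3295]
tool_rot: [1.504, 0.986, -1.508]
wrist_force: [-0.5, 0.9, -1.6]
width: 0.0082
t: 12.55
eef_pos: [0.47, 0.0001, 0.3281]
tool_rot: [1.664, 0.829, -1.665]
wrist_force: [0.2, -0.3, -0.9]
width: 0.0083
[0.46971414 0.00391945 0.32863967] [[0.002, 0.805, -0.593], [-0.002, -0.593, -0.805], [-1.0, 0.003, 0.0]] [ 0.86  0.16 -1.09  1.85  0.16  1.22 -0.91]
n 10 rot [0.0006, 0.0002, -0.0674] lin [0.0178, -0.0115, -0.0228] [0.0206, -0.005, -0.0227] [0.0213, 0.0006, -0.0227]
 err 0.0 q [ 0.28  0.86 -0.96  1.64  0.08  1.25 -1.26]
n 8 rot [0.0, 0.0, 0.0] lin [0.01, 0.0079, 0.0] [0.01, 0.0079, 0.0] [0.01, 0.0079, 0.0]
 err 0.0 q [ 0.24  0.99 -0.88  1.68  0.15  1.11 -1.23]
```

View pics/m9.png

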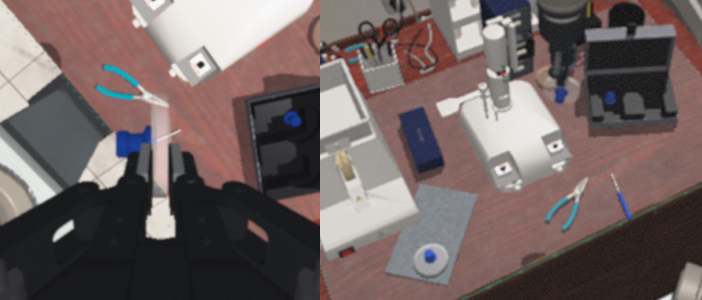

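```bash
python3 - <<'E'
from plan import *
c=dict(np.load('pics/w9.npz'));p,A,q=cur()
for d in(40,45,50,55,60): print(d,np.round(proj(c,p+A[:,0]*d/1000+A[:,1]*.006)),np.round(proj(c,p+A[:,0]*d/1000-A[:,1]*.006)))
E
python3 -m inch '{"jaw":[1,1,1,1,1,1,1,1,1,1],"linear":[[0.0178,-0.0115,-0.0228],[0.0185,-0.0103,-0.0228],[0.0192,-0.009,-0.0228],[0.0197,-0.0077,-0.0228],[0.0202,-0.0064,-0.0227],[0.0206,-0.005,-0.0227],[0.0209,-0.0036,-0.0227],[0.0211,-0.0022,-0.0227],[0.0213,-0.0008,-0.0227],[0.0213,0.0006,-0.0227]],"delta_rot":[[0.0006,0,-0.0674],[0.0006,0,-0.0674],[0.0006,0,-0.0674],[0.0006,0,-0.0674],[0.0006,0,-0.0674],[0.0006,0,-0.0674],[0.0006,0,-0.0674],[0.0006,0,-0.0674],[0.0006,0,-0.0674],[0.0006,0,-0.0674]]}'
python3 - <<'E'
from plan import *
s=snap('side','d10.png');c=snap('wrist','w10.png')
p,A,q=cur(); print(p,np.round(A,3).tolist(),np.round(q,2))
cv2.imwrite('pics/m10.png',np.hstack([c['img'][:,:,::-1][84:384,100:420],cv2.resize(s['img'][170:320,80:260][:,:,::-1],(360,300),interpolation=cv2.INTER_CUBIC)]))
E
```

```text
40 [271. 218.] [255. 218.]
45 [271. 216.] [255. 216.]
50 [271. 213.] [255. 213.]
55 [271. 211.] [255. 211.]
60 [270. 209.] [255. 209.]
t: 13.48
eef_pos: [0.516, 0.2499, 0.1477]
tool_rot: [1.467, 1.504, -2.093]
wrist_force: [0.8, -0.4, 0.3]
width: 0.0084
[0.51382154 0.25030629 0.14334433] [[-0.506, 0.617, -0.602], [0.373, -0.473, -0.798], [-0.778, -0.629, 0.009]] [ 0.34  0.9  -0.99  1.58  0.1   1.27 -1.23]
```

View pics/m10.png

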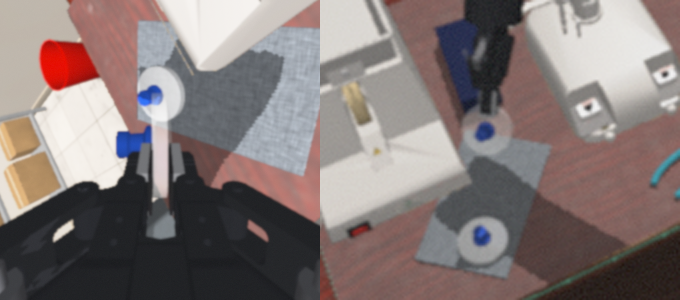

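The lens is held block up over the mat's free half. In the side crop it is at about (487,130) with its block at (484,132), the first lens is at (482,240), and the mat's free half lies beneath. I'll check the overlap numerically, then descend.

Run:
```python
from plan import *
c=dict(np.load('pics/d10.npz'));w=dict(np.load('pics/w10.npz'));p,A,q=cur()
a=np.linspace(0,6.28,60)
for s in(10,14,18,22,26):
    C=p+A[:,0]*s/1000
    rim=[C+.0335*(np.cos(t)*A[:,0]+np.sin(t)*A[:,2]) for t in a]
    sp=np.array([proj(c,r) for r in rim]); wp=np.array([proj(w,r) for r in rim])
    print(s,'side c',np.round(sp.mean(0),1),'y',np.round([sp[:,1].min(),sp[:,1].max()],1),'x',np.round([sp[:,0].min(),sp[:,0].max()],1),'| wrist rows',np.round([wp[:,1].min()],1))
    e=C-A[:,1]*.029; e=C+A[:,1]*(-.029); print('  block end wrist',np.round(proj(w,C-A[:,1]*.029)),'side',np.round(proj(c,C-A[:,1]*.029),1))
B=tool(2.5,.9,-1)
rows(p,A,np.array([.513,.255,.0477]),B,8,q)
print('mat loc of tcp', ez(.874).T@(p-np.array([.479,.290,0])))
```

```text
10 side c [163.9 231.8] y [219.4 243.8] x [151.6 176.3] | wrist rows [184.2]
  block end wrist [214. 238.] side [160.4 235.3]
14 side c [163.8 233.3] y [220.9 245.2] x [151.5 176.2] | wrist rows [182.6]
  block end wrist [215. 235.] side [160.3 236.7]
18 side c [163.8 234.7] y [222.3 246.6] x [151.5 176.2] | wrist rows [181.1]
  block end wrist [216. 232.] side [160.2 238.2]
22 side c [163.7 236.2] y [223.8 248.1] x [151.4 176.1] | wrist rows [179.6]
  block end wrist [217. 230.] side [160.2 239.7]
26 side c [163.6 237.6] y [225.2 249.5] x [151.4 176. ] | wrist rows [178.2]
  block end wrist [218. 227.] side [160.1 241.1]
n 8 rot [-0.0012, 0.0005, 0.0012] lin [0.0096, 0.0072, -0.0005] [0.0096, 0.0071, -0.0005] [0.0096, 0.0071, -0.0004]
 err 0.0 q [ 0.26  1.   -0.91  1.68  0.18  1.11 -1.25]
mat loc of tcp [-0.00809398 -0.05217871  0.14334433]
```

```bash
python3 -m inch '{"jaw":[1,1,1,1,1,1,1,1],"linear":[[0.0096,0.0072,-0.0005],[0.0096,0.0072,-0.0005],[0.0096,0.0072,-0.0005],[0.0096,0.0072,-0.0005],[0.0096,0.0072,-0.0005],[0.0096,0.0072,-0.0005],[0.0096,0.0072,-0.0005],[0,0,0]],"delta_rot":[[-0.0012,0.0005,0.0012],[-0.0012,0.0005,0.0012],[-0.0012,0.0005,0.0012],[-0.0012,0.0005,0.0012],[-0.0012,0.0005,0.0012],[-0.0012,0.0005,0.0012],[-0.0012,0.0005,0.0012],[0,0,0]]}'
python3 -m inch '{"jaw":[1,1,1],"linear":[[0.0022,0.0017,0],[0.0022,0.0017,0],[0,0,0]],"delta_rot":[[0,0,0],[0,0,0],[0,0,0]]}'
python3 -m inch '{"jaw":[1,1],"linear":[[0.0016,0.0012,0],[0,0,0]],"delta_rot":[[0,0,0],[0,0,0]]}'
python3 -m inch '{"jaw":[1,1],"linear":[[0.0016,0.0012,0],[0,0,0]],"delta_rot":[[0,0,0],[0,0,0]]}'
```

```text
t: 14.25
eef_pos: [0.513, 0.255, 0.0653]
tool_rot: [1.467, 1.507, -2.075]
wrist_force: [-5.0, 4.1, -2.4]
width: 0.0083
t: 14.5
eef_pos: [0.5131, 0.2555, 0.0603]
tool_rot: [1.467, 1.507, -2.074]
wrist_force: [-6.6, 4.8, -2.4]
width: 0.0084
t: 14.67
eef_pos: [0.5134, 0.2549, 0.0578]
tool_rot: [1.468, 1.505, -2.075]
wrist_force: [-4.1, 3.2, -3.9]
width: 0.0082
t: 14.83
eef_pos: [0.5151, 0.2541, 0.0555]
tool_rot: [1.472, 1.503, -2.075]
wrist_force: [-1.6, 3.9, -5.7]
width: 0.0082
```

Run:
```python
from plan import *
s=get_state(); F=np.array(s['wrist_force']);M=np.array(s['ft_torque']);p,A,q=cur()
print('F',F,'M',M,'p',p,'q',np.round(q,2)); print('A',np.round(A,3).tolist())
r=np.cross(F,M)/(F@F); u=F/np.linalg.norm(F)
print('r',r,'dir',u,'parallel M',M@u)
o=dict(tool_F=A.T@F,tool_M=A.T@M,tool_r=A.T@r,tool_u=A.T@u); print({k:np.round(v,3) for k,v in o.items()})
snap('scene','s12.png');snap('side','d12.png');snap('wrist','w12.png')
a=cv2.imread('pics/s12.png')[90:300,60:330];b=cv2.imread('pics/d12.png')[110:310,80:280];w=cv2.imread('pics/w12.png')[60:330,60:460]
a=cv2.resize(a,(400,311),interpolation=cv2.INTER_CUBIC);b=cv2.resize(b,(400,400),interpolation=cv2.INTER_CUBIC);w=cv2.resize(w,(400,270))
o=np.zeros((581,800,3),np.uint8);o[:311,:400]=a;o[311:581,:400]=w;o[:400,400:]=b
cv2.imwrite('pics/m12.png',o)
```

```text
F [-1.57726649  3.90740406 -5.65605336] M [-0.3181846  -0.49766833  0.04067294] p [0.51510414 0.25405992 0.05554982] q [ 0.31  1.   -0.94  1.61  0.17  1.15 -1.2 ]
A [[-0.491, 0.633, -0.599], [0.372, -0.47, -0.801], [-0.788, -0.615, -0.005]]
r [-0.05338893  0.03746637  0.04077133] dir [-0.22362675  0.55399646 -0.80192207] parallel M -0.23716843368513382
{'tool_F': array([ 6.684,  0.647, -2.157]), 'tool_M': array([-0.061,  0.007,  0.589]), 'tool_r': array([ 0.008, -0.076,  0.002]), 'tool_u': array([ 0.948,  0.092, -0.306])}
```

View pics/m12.png

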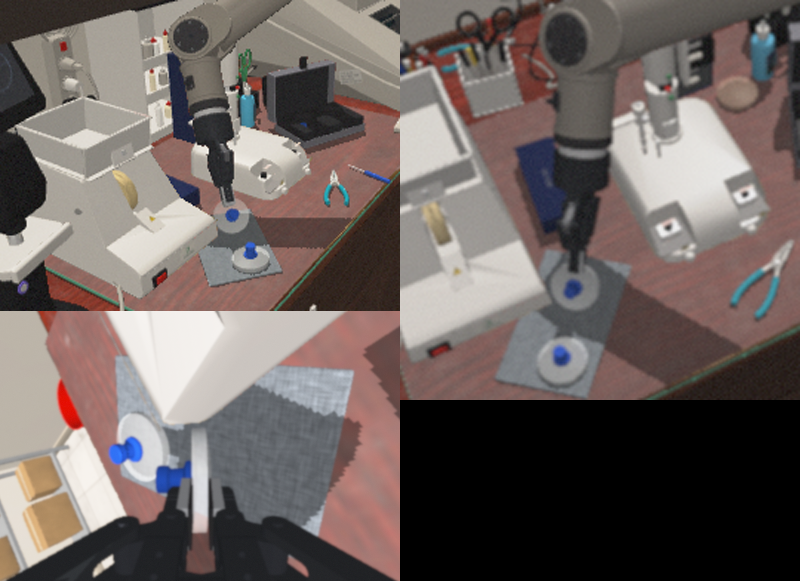

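The wrist view shows the edger's near corner at crop (172,420), right against the lens's rim, which explains the 7 N. The lens is clear of the first lens. I'll triangulate that corner and shift the placing spot away from it.

Run:
```python
from plan import *
w=dict(np.load('pics/w12.npz'));d=dict(np.load('pics/d12.npz'));s=dict(np.load('pics/s12.npz'));p,A,q=cur()
O=[(w,(234,168)),(d,(154,260)),(s,(60+215*270/400,90+226*210/311))]
def f(x,o): return np.concatenate([proj(c,x)-u for c,u in o])
for o in(O,O[:2],[O[0],O[2]]):
    m=least_squares(f,[.53,.3,.05],args=(o,)); print('corner',np.round(m.x,3),np.round(m.fun,1))
    x=m.x; print(' tool frame rel TCP',np.round(A.T@(x-p),3),'mat',np.round(ez(.874).T@(x-[.479,.29,0]),3))
C=p+.02*A[:,0]; print('lens c',C,'mat',np.round(ez(.874).T@(C-[.479,.29,0]),3))
```

```text
corner [0.506 0.306 0.037] [ 0.1  0.3 -1.8 -1.2  1.1  1. ]
 tool frame rel TCP [ 0.038 -0.018 -0.036] mat [ 0.03  -0.011  0.037]
corner [0.504 0.306 0.035] [ 0.2  0.4 -1.6  0.2]
 tool frame rel TCP [ 0.042 -0.019 -0.035] mat [ 0.029 -0.009  0.035]
corner [0.509 0.305 0.04 ] [ 0.  -0.1  0.4 -0.2]
 tool frame rel TCP [ 0.035 -0.018 -0.037] mat [ 0.031 -0.013  0.04 ]
lens c [0.50533526 0.26145777 0.03997122] mat [-0.005 -0.039  0.04 ]
```

```bash
python3 -m inch '{"jaw":[1,1,1,1],"linear":[[-0.0078,-0.0062,0],[-0.0078,-0.0062,0],[-0.0078,-0.0062,0],[0,0,0]],"delta_rot":[[0,0,0],[0,0,0],[0,0,0],[0,0,0]]}'
python3 - <<'E'
from plan import *
d=dict(np.load('pics/d12.npz'));p,A,q=cur(); st()
for n,u,z in [('gc right-bottom',(478-400)/2+80,None)][:0]: pass
for u in [(80+(518-400)/2,110+148/2),(80+(545-400)/2,110+240/2)]: print('glasses',np.round(ray(d,*u,.036),3))
for u in [(80+(612-400)/2,110+160/2),(80+(660-400)/2,110+258/2)]: print('blocker',np.round(ray(d,*u,.0),3),np.round(ray(d,*u,.05),3))
E
```

```text
t: 15.32
eef_pos: [0.5175, 0.2549, 0.0895]
tool_rot: [1.479, 1.503, -2.069]
wrist_force: [0.5, -0.8, 0.4]
width: 0.0083
t 15.32 p [0.5175 0.2549 0.0895] w 0.0083 F [ 0.5 -0.8  0.4]
[[-0.486  0.635 -0.601]
 [ 0.374 -0.47  -0.8  ]
 [-0.79  -0.613 -0.01 ]]
[ 0.32  0.96 -0.96  1.61  0.15  1.18 -1.21]
glasses [0.772 0.249 0.036]
glasses [0.595 0.272 0.036]
blocker [0.71  0.124 0.   ] [0.672 0.133 0.05 ]
blocker [0.512 0.131 0.   ] [0.483 0.141 0.05 ]
```

Run:
```python
from plan import *
p,A,q=cur(); B=tool(2.1,1.05,-1)
W=np.array([.5036,.2513,.12]); q1=rows(p,A,W,B,6,q); rows(W,B,np.array([.5036,.2513,.06]),B,5,q1)
print(np.round(B,3).tolist())
```

```text
n 6 rot [0.056, 0.0356, 0.0232] lin [-0.0031, -0.0043, 0.0018] [-0.0036, -0.0037, 0.0021] [-0.0039, -0.0033, 0.0023]
 err 0.0 q [ 0.33  0.72 -0.91  1.87  0.05  0.87 -1.53]
n 5 rot [0.0, 0.0, 0.0] lin [0.0104, 0.006, -0.0] [0.0104, 0.006, -0.0] [0.0104, 0.006, -0.0]
 err 0.0 q [ 0.29  0.8  -0.85  1.9   0.09  0.77 -1.52]
[[-0.251, 0.438, -0.863], [0.43, -0.749, -0.505], [-0.867, -0.498, 0.0]]
```

```bash
python3 -m inch '{"jaw":[1,1,1,1,1,1,1],"linear":[[-0.0031,-0.0043,0.0018],[-0.0033,-0.0041,0.0019],[-0.0034,-0.0039,0.002],[-0.0036,-0.0037,0.0021],[-0.0038,-0.0035,0.0022],[-0.0039,-0.0033,0.0023],[0,0,0]],"delta_rot":[[0.056,0.0356,0.0232],[0.056,0.0356,0.0232],[0.056,0.0356,0.0232],[0.056,0.0356,0.0232],[0.056,0.0356,0.0232],[0.056,0.0356,0.0232],[0,0,0]]}'
python3 -m inch '{"jaw":[1,1,1,1,1,1],"linear":[[0.0104,0.006,0],[0.0104,0.006,0],[0.0104,0.006,0],[0.0104,0.006,0],[0.0087,0.005,0],[0,0,0]],"delta_rot":[[0,0,0],[0,0,0],[0,0,0],[0,0,0],[0,0,0],[0,0,0]]}'
python3 -c "
from h import *
st()"
```

```text
t: 15.9
eef_pos: [0.5016, 0.2508, 0.1191]
tool_rot: [1.917, 1.107, -2.218]
wrist_force: [-0.2, -0.2, 0.2]
width: 0.0084
t: 16.4
eef_pos: [0.5, 0.2497, 0.0556]
tool_rot: [1.908, 1.111, -2.228]
wrist_force: [0.1, -0.2, -0.5]
width: 0.0082
t 16.4 p [0.5    0.2497 0.0556] w 0.0082 F [ 0.1 -0.2 -0.5]
[[-0.26   0.434 -0.862]
 [ 0.427 -0.749 -0.506]
 [-0.866 -0.5    0.009]]
[ 0.34  0.82 -0.88  1.85  0.11  0.79 -1.51]
```

```bash
for i in 1; do python3 -m inch '{"jaw":[1,1],"linear":[[0.0017,0.001,0],[0,0,0]],"delta_rot":[[0,0,0],[0,0,0]]}'; done
python3 -m inch '{"jaw":[1,1],"linear":[[0.0017,0.001,0],[0,0,0]],"delta_rot":[[0,0,0],[0,0,0]]}'
python3 -m inch '{"jaw":[1,1],"linear":[[0.0017,0.001,0],[0,0,0]],"delta_rot":[[0,0,0],[0,0,0]]}'
```

```text
t: 16.57
eef_pos: [0.5015, 0.2506, 0.0566]
tool_rot: [1.912, 1.111, -2.223]
wrist_force: [-0.2, 0.2, -0.9]
width: 0.0084
t: 16.73
eef_pos: [0.5018, 0.2504, 0.0551]
tool_rot: [1.913, 1.111, -2.222]
wrist_force: [-0.5, -0.5, -0.4]
width: 0.0084
t: 16.9
eef_pos: [0.5017, 0.2502, 0.0529]
tool_rot: [1.913, 1.11, -2.222]
wrist_force: [-0.3, -0.8, 0.1]
width: 0.0083
```

```bash
python3 -m inch '{"jaw":[1,1],"linear":[[0.0017,0.001,0],[0,0,0]],"delta_rot":[[0,0,0],[0,0,0]]}'
python3 -m inch '{"jaw":[1,1],"linear":[[0.0017,0.001,0],[0,0,0]],"delta_rot":[[0,0,0],[0,0,0]]}'
python3 -m inch '{"jaw":[1,1],"linear":[[0.0009,0.0005,0],[0,0,0]],"delta_rot":[[0,0,0],[0,0,0]]}'
python3 -m inch '{"jaw":[1,1],"linear":[[0.0009,0.0005,0],[0,0,0]],"delta_rot":[[0,0,0],[0,0,0]]}'
```

```text
t: 17.07
eef_pos: [0.5015, 0.2501, 0.0507]
tool_rot: [1.913, 1.11, -2.223]
wrist_force: [0.1, 1.2, -1.0]
width: 0.0082
t: 17.23
eef_pos: [0.502, 0.2503, 0.0494]
tool_rot: [1.913, 1.11, -2.223]
wrist_force: [-0.6, -2.4, 7.0]
width: 0.0082
t: 17.4
eef_pos: [0.5023, 0.2503, 0.0491]
tool_rot: [1.914, 1.11, -2.222]
wrist_force: [-0.3, -5.0, 12.0]
width: 0.0085
t: 17.57
eef_pos: [0.5038, 0.2513, 0.0485]
tool_rot: [1.919, 1.111, -2.219]
wrist_force: [2.4, 0.2, 6.3]
width: 0.0082
```

The lens's edge has landed (7 N upward at TCP z = 0.0494), and the earlier side force is gone here. Next I'll ease the lens 5 mm along. Then I'll open the jaws while holding the lower pad still, so the lens leans on it and the upper finger clears the block.

```bash
python3 -m inch '{"jaw":[1,1,1,1],"linear":[[-0.0009,-0.0005,0],[0.0012,-0.0021,0],[0.0012,-0.0021,0],[0,0,0]],"delta_rot":[[0,0,0],[0,0,0],[0,0,0],[0,0,0]]}'
python3 -m inch '{"jaw":[0.7,0.6,0.5,0.4,0.3,0.2,0.1,0,-0.1,-0.18],"linear":[[0,-0.0015,0],[0,-0.0021,0],[0,-0.0021,0],[0,-0.0021,0],[0,-0.0021,0],[0,-0.0021,0],[0,-0.0021,0],[0,-0.0021,0],[0,-0.0021,0],[0,-0.0018,0]],"delta_rot":[[0,0,0],[0,0,0],[0,0,0],[0,0,0],[0,0,0],[0,0,0],[0,0,0],[0,0,0],[0,0,0],[0,0,0]]}'
python3 - <<'E'
from plan import *
st(); s=snap('side','d14.png'); w=snap('wrist','w14.png')
for c in (s,w):
    im=c['img'].astype(int); b=(im[:,:,2]>im[:,:,0]+60)&(im[:,:,2]>im[:,:,1]+50)
    n,l,stt,ce=cv2.connectedComponentsWithStats(b.astype(np.uint8)); print([(np.round(ce[i]).tolist(),int(stt[i,4]),stt[i,2:4].tolist()) for i in range(1,n) if stt[i,4]>15])
p,A,q=cur(); u=np.array([np.cos(2.1),np.sin(2.1),0]);z=np.array([0,0,1.])
E=np.array([.4915,.2719,.004]); 
for th in(60,45,30,10,0):
    t=np.radians(th); C=E+.0335*(-np.cos(t)*u+np.sin(t)*z); e=C+.035*(np.sin(t)*u+np.cos(t)*z); m=C+.024*(np.sin(t)*u+np.cos(t)*z)
    print(th,'block mid side',np.round(proj(s,m)),'wrist',np.round(proj(w,m)))
E
```

```text
t: 17.9
eef_pos: [0.501, 0.2545, 0.0489]
tool_rot: [1.917, 1.109, -2.22]
wrist_force: [2.5, -1.4, 7.2]
width: 0.0082
t: 18.73
eef_pos: [0.4902, 0.2697, 0.0581]
tool_rot: [1.913, 1.111, -2.222]
wrist_force: [-0.6, 0.1, 0.3]
width: 0.0504
t 18.73 p [0.4902 0.2697 0.0581] w 0.0504 F [-0.6  0.1  0.3]
[[-0.256  0.437 -0.863]
 [ 0.428 -0.749 -0.506]
 [-0.867 -0.498  0.005]]
[ 0.31  0.81 -0.88  1.87  0.11  0.77 -1.54]
[([292.0, 172.0], 33, [6, 8]), ([38.0, 212.0], 34, [3, 17]), ([303.0, 250.0], 54, [9, 20]), ([166.0, 259.0], 30, [8, 8]), ([160.0, 288.0], 37, [6, 8])]
[([266.0, 231.0], 944, [37, 37]), ([216.0, 236.0], 133, [20, 24])]
60 block mid side [164. 258.] wrist [264. 228.]
45 block mid side [167. 255.] wrist [280. 231.]
30 block mid side [169. 253.] wrist [297. 233.]
10 block mid side [172. 251.] wrist [320. 232.]
0 block mid side [174. 251.] wrist [330. 230.]
```

The block's position in both views matches a 60° lean, so the lens is resting on the lower pad. I'll lower the finger gradually.

```bash
python3 -m inch '{"jaw":[-0.18,-0.18,-0.18,-0.18,-0.18,-0.18,-0.18,-0.18],"linear":[[0.0002,0.0017,0],[0.0002,0.0017,0],[0.0002,0.0017,0],[0.0002,0.0017,0],[0.0002,0.0017,0],[0.0002,0.0017,0],[0.0002,0.0017,0],[0.0002,0.0017,0]],"delta_rot":[[0,0,0],[0,0,0],[0,0,0],[0,0,0],[0,0,0],[0,0,0],[0,0,0],[0,0,0]]}'
cat > chk.py <<'E'
from plan import *
s=snap('side','chk_s.png'); w=snap('wrist','chk_w.png')
p,A,q=cur(); print(p,get_state()['wrist_force'])
for c in (s,w):
    im=c['img'].astype(int); b=(im[:,:,2]>im[:,:,0]+60)&(im[:,:,2]>im[:,:,1]+50)
    n,l,stt,ce=cv2.connectedComponentsWithStats(b.astype(np.uint8)); print([(np.round(ce[i],1).tolist(),int(stt[i,4])) for i in range(1,n) if stt[i,4]>15])
u=np.array([np.cos(2.1),np.sin(2.1),0]);z=np.array([0,0,1.])
E=np.array([.4915,.2719,.004])
for th in(60,45,30,20,10,0):
    t=np.radians(th); C=E+.0335*(-np.cos(t)*u+np.sin(t)*z); m=C+.024*(np.sin(t)*u+np.cos(t)*z)
    print(th,'side',np.round(proj(s,m)),'wrist',np.round(proj(w,m)))
E
python3 chk.py
```

```text
t: 19.5
eef_pos: [0.4959, 0.2598, 0.0496]
tool_rot: [1.913, 1.11, -2.223]
wrist_force: [-0.3, 0.1, -0.4]
width: 0.0501
[0.49601654 0.25964088 0.04952687] [ 0.07102446  0.07399942 -0.43764963]
[([292.5, 171.6], 32), ([38.0, 212.2], 34), ([302.9, 250.5], 55), ([169.0, 257.3], 22), ([160.1, 287.8], 46)]
[([257.9, 233.5], 1116), ([182.8, 240.5], 476)]
60 side [164. 258.] wrist [241. 228.]
45 side [167. 255.] wrist [256. 232.]
30 side [169. 253.] wrist [273. 234.]
20 side [171. 252.] wrist [285. 234.]
10 side [172. 251.] wrist [296. 233.]
0 side [174. 251.] wrist [307. 231.]
```

Tracking about 43°. Continuing.

```bash
python3 -m inch '{"jaw":[-0.21,-0.24,-0.27,-0.3,-0.33,-0.36,-0.39,-0.41],"linear":[[0.0008,0.001,0],[0.0008,0.001,0],[0.0008,0.001,0],[0.0008,0.001,0],[0.0008,0.001,0],[0.0008,0.001,0],[0.0008,0.001,0],[0.0008,0.001,0]],"delta_rot":[[0,0,0],[0,0,0],[0,0,0],[0,0,0],[0,0,0],[0,0,0],[0,0,0],[0,0,0]]}'
python3 -m inch '{"jaw":[-0.41,-0.41,-0.41,-0.41,-0.41],"linear":[[0.0011,0.0015,0],[0.0011,0.0015,0],[0.0011,0.0015,0],[0.0011,0.0015,0],[0.0011,0.0015,0]],"delta_rot":[[0,0,0],[0,0,0],[0,0,0],[0,0,0],[0,0,0]]}'
python3 chk.py
```

```text
t: 20.27
eef_pos: [0.4977, 0.2567, 0.0401]
tool_rot: [1.913, 1.11, -2.223]
wrist_force: [-0.6, -0.0, -0.3]
width: 0.0601
t: 20.68
eef_pos: [0.4996, 0.2534, 0.0315]
tool_rot: [1.913, 1.11, -2.223]
wrist_force: [-0.3, -0.7, 0.5]
width: 0.0604
[0.49951935 0.25321018 0.03137098] [-0.54724732 -0.48964237 -0.02874262]
[([292.5, 171.6], 32), ([38.0, 212.3], 35), ([302.9, 250.5], 55), ([171.8, 256.1], 21), ([160.1, 287.2], 56)]
[([253.3, 242.5], 1489), ([161.0, 248.7], 736)]
60 side [164. 258.] wrist [213. 237.]
45 side [167. 255.] wrist [228. 241.]
30 side [169. 253.] wrist [247. 243.]
20 side [171. 252.] wrist [259. 243.]
10 side [172. 251.] wrist [272. 242.]
0 side [174. 251.] wrist [284. 240.]
```

```bash
python3 -m inch '{"jaw":[-0.41,-0.41,-0.41,-0.41],"linear":[[0.0014,0.0014,0],[0.0014,0.0014,0],[0.0014,0.0014,0],[0.0014,0.0014,0]],"delta_rot":[[0,0,0],[0,0,0],[0,0,0],[0,0,0]]}'
python3 chk.py; python3 -m inch '{"jaw":[-0.41,-0.41],"linear":[[0.001,0.001,0],[0,0,0]],"delta_rot":[[0,0,0],[0,0,0]]}'; python3 -m inch '{"jaw":[-0.41,-0.41],"linear":[[0.001,0.001,0],[0,0,0]],"delta_rot":[[0,0,0],[0,0,0]]}'
```

```text
t: 21.12
eef_pos: [0.5006, 0.2516, 0.0239]
tool_rot: [1.913, 1.11, -2.223]
wrist_force: [0.2, 0.2, -0.0]
width: 0.06
[0.50048596 0.25145504 0.02369115] [ 0.0207933  -0.54850754 -0.43919126]
[([292.4, 171.5], 33), ([38.0, 212.3], 35), ([302.9, 250.5], 55), ([172.4, 256.2], 20), ([160.2, 287.2], 59)]
[([250.2, 245.9], 1622), ([153.3, 252.3], 888)]
60 side [164. 258.] wrist [202. 241.]
45 side [167. 255.] wrist [217. 245.]
30 side [169. 253.] wrist [236. 248.]
20 side [171. 252.] wrist [249. 248.]
10 side [172. 251.] wrist [262. 247.]
0 side [174. 251.] wrist [274. 244.]
t: 21.38
eef_pos: [0.5007, 0.2513, 0.0225]
tool_rot: [1.913, 1.11, -2.223]
wrist_force: [-0.3, -0.9, -0.3]
width: 0.0603
t: 21.55
eef_pos: [0.5009, 0.2509, 0.0212]
tool_rot: [1.913, 1.11, -2.223]
wrist_force: [0.5, 0.0, -0.5]
width: 0.0603
```

```bash
python3 -m inch '{"jaw":[-0.41,-0.41],"linear":[[0.0012,0.0012,0],[0,0,0]],"delta_rot":[[0,0,0],[0,0,0]]}'; python3 -m inch '{"jaw":[-0.41,-0.41],"linear":[[0.0012,0.0012,0],[0,0,0]],"delta_rot":[[0,0,0],[0,0,0]]}'; python3 -m inch '{"jaw":[-0.41,-0.41],"linear":[[0.0012,0.0012,0],[0,0,0]],"delta_rot":[[0,0,0],[0,0,0]]}'
python3 - <<'E'
from plan import *
from scipy.optimize import least_squares
# fit lens ctr + tilt from block blobs (mid) in both views
s=snap('side','e_s.png'); w=snap('wrist','e_w.png'); ob=[]
for c in (s,w):
    im=c['img'].astype(int); b=(im[:,:,2]>im[:,:,0]+60)&(im[:,:,2]>im[:,:,1]+50)
    n,l,stt,ce=cv2.connectedComponentsWithStats(b.astype(np.uint8)); k=[(ce[i],int(stt[i,4])) for i in range(1,n) if stt[i,4]>15]; ob.append(k)
bs=min(ob[0],key=lambda k:np.hypot(*(k[0]-[172,256])))[0]; bw=max(ob[1],key=lambda k:k[1])[0]; print(bs,bw)
m=least_squares(lambda x:np.r_[proj(s,x)-bs,proj(w,x)-bw],[.5,.25,.03]); print('block mid',m.x,m.fun)
f1=min(ob[0],key=lambda k:np.hypot(*(k[0]-[160,287])))[0]
fw=sorted(ob[1],key=lambda k:-k[1])[1][0]; m=least_squares(lambda x:np.r_[proj(s,x)-f1,proj(w,x)-fw],[.42,.31,.03]); print('first',m.x,m.fun)
E
```

```text
t: 21.72
eef_pos: [0.5011, 0.2505, 0.0195]
tool_rot: [1.913, 1.11, -2.223]
wrist_force: [0.4, -0.9, -0.6]
width: 0.0606
t: 21.88
eef_pos: [0.5015, 0.2503, 0.018]
tool_rot: [1.913, 1.11, -2.223]
wrist_force: [0.9, -0.2, -0.4]
width: 0.0603
t: 22.05
eef_pos: [0.5016, 0.2504, 0.0175]
tool_rot: [1.912, 1.111, -2.223]
wrist_force: [-1.8, -2.3, 8.8]
width: 0.0604
[173.17647059 256.11764706] [248.29466357 248.92227378]
block mid [0.49600709 0.25248875 0.0238518 ] [-0.93899776  0.19223987  0.13432267  0.15088463]
first [0.42282739 0.31718642 0.02573798] [-0.31901225 -0.00408185  0.05731124  0.07463428]
```

```bash
python3 -m inch '{"jaw":[-0.41,-0.48,-0.55,-0.63,-0.7,-0.78,-0.85,-0.93,-1,-1],"linear":[[-0.0012,-0.0006,0],[-0.0007,0.0006,0],[-0.0007,0.0006,0],[-0.0007,0.0006,0],[-0.0007,0.0006,0],[-0.0007,0.0006,0],[-0.0007,0.0006,0],[-0.0007,0.0006,0],[-0.0007,0.0006,0],[0,0,0]],"delta_rot":[[0,0,0],[0,0,0],[0,0,0],[0,0,0],[0,0,0],[0,0,0],[0,0,0],[0,0,0],[0,0,0],[0,0,0]]}'
cat > fin.py <<'E'
from plan import *
s=snap('side','f_s.png'); w=snap('wrist','f_w.png'); ob=[]
for c in (s,w):
    im=c['img'].astype(int); b=(im[:,:,2]>im[:,:,0]+60)&(im[:,:,2]>im[:,:,1]+50)
    n,l,stt,ce=cv2.connectedComponentsWithStats(b.astype(np.uint8)); k=[(ce[i],int(stt[i,4])) for i in range(1,n) if stt[i,4]>15]; ob.append(k)
print([(np.round(a,1).tolist(),b) for a,b in ob[0]],[(np.round(a,1).tolist(),b) for a,b in ob[1]])
bs=min(ob[0],key=lambda k:np.hypot(*(k[0]-[173,256])))[0]
for bw in sorted(ob[1],key=lambda k:-k[1])[:2]:
    m=least_squares(lambda x:np.r_[proj(s,x)-bs,proj(w,x)-bw[0]],[.5,.25,.03]); print('block mid',np.round(m.x,4),np.round(m.fun,1),'mat',np.round(ez(.874).T@(m.x-[.479,.29,0]),3))
st()
E
python3 fin.py
```

```text
t: 22.98
eef_pos: [0.5054, 0.2436, 0.0203]
tool_rot: [1.913, 1.11, -2.223]
wrist_force: [0.7, -0.4, -0.1]
width: 0.0857
[([292.5, 171.5], 31), ([38.0, 212.3], 35), ([302.8, 250.3], 54), ([172.5, 254.7], 24), ([160.2, 287.1], 58)] [([248.0, 242.0], 1592), ([139.3, 250.2], 653)]
block mid [0.5006 0.2492 0.0232] [ 0.2 -0.  -0.  -0. ] mat [-0.017 -0.043  0.023]
block mid [0.4892 0.282  0.0701] [-12.   -0.4   1.4   1.8] mat [ 0.    -0.013  0.07 ]
t 23.08 p [0.5052 0.2438 0.0203] w 0.0857 F [ 0.1 -0.1  0.9]
[[-0.256  0.436 -0.863]
 [ 0.428 -0.749 -0.506]
 [-0.867 -0.498  0.005]]
[ 0.33  0.87 -0.84  1.85  0.14  0.75 -1.49]
```

```bash
python3 -m inch '{"jaw":[-1,-1,-1,-1,-1,-1,-1,-1,-1],"linear":[[-0.0026,-0.0015,0],[-0.0043,-0.0025,0],[-0.0087,-0.005,0],[-0.013,-0.0075,0],[-0.0173,-0.01,0],[-0.0173,-0.01,0],[-0.0173,-0.01,0],[-0.0173,-0.01,0],[0,0,0]],"delta_rot":[[0,0,0],[0,0,0],[0,0,0],[0,0,0],[0,0,0],[0,0,0],[0,0,0],[0,0,0],[0,0,0]]}'
python3 fin.py
python3 - <<'E'
import cv2,numpy as np
from plan import *
# disc ellipses in side view: flatness via fitted outlines of both lenses
im=cv2.imread('pics/f_s.png'); g=cv2.cvtColor(im,cv2.COLOR_BGR2HSV)
for (u,v) in [(172,255),(160,288)]:
    roi=im[v-22:v+22,u-22:u+22].astype(int); br=(roi.min(2)>135).astype(np.uint8)
    n,l,s,c=cv2.connectedComponentsWithStats(br); 
    for i in range(1,n):
        if s[i,4]>60: print((u,v),'blob',s[i].tolist(),np.round(c[i]+[u-22,v-22],1))
for k,zz in [((.5006,.2492),.004),((.4228,.3172),.004)]:
    c=dict(np.load('pics/f_s.npz')); a=np.linspace(0,6.28,40); P=np.array([proj(c,[k[0]+.0335*np.cos(t),k[1]+.0335*np.sin(t),.016]) for t in a]); print('pred',P.min(0).round(1),P.max(0).round(1))
E
```

```text
t: 23.83
eef_pos: [0.5075, 0.246, 0.1385]
tool_rot: [1.919, 1.112, -2.214]
wrist_force: [0.4, 0.5, -0.4]
width: 0.0854
[([292.4, 171.5], 36), ([38.0, 212.3], 35), ([302.9, 250.5], 55), ([172.7, 253.9], 54), ([160.1, 287.9], 38)] [([487.6, 18.3], 344), ([500.6, 38.3], 701), ([315.5, 193.9], 600), ([230.7, 209.8], 373)]
block mid [ 0.7758  0.1954 -0.44  ] [ 2.9 -0.7 -1.  -1. ] mat [ 0.118 -0.288 -0.44 ]
block mid [0.5032 0.2484 0.023 ] [-0.  0.  0.  0.] mat [-0.016 -0.045  0.023]
t 23.93 p [0.5061 0.2445 0.1349] w 0.0853 F [-0.8 -0.4 -0.5]
[[-0.253  0.438 -0.863]
 [ 0.428 -0.749 -0.506]
 [-0.868 -0.497  0.002]]
[ 0.39  0.71 -0.94  1.81  0.05  0.92 -1.51]
(172, 255) blob [10, 9, 27, 25, 366] [173.  255.2]
(160, 288) blob [9, 10, 27, 25, 392] [160.3 289.4]
pred [161.2 245.6] [185.1 266.5]
pred [147.9 277.5] [173.  300.4]
```

Run:
```python
from h import *
for f in('d0.png','d9.png','f_s.png'):
    im=cv2.imread('pics/'+f)[170:235,130:175].astype(int); b=(im[:,:,0]>im[:,:,2]+18)&(im.max(2)<120); ys,xs=np.where(b); print(f,b.sum(),xs.min()+130,np.percentile(ys,[98])+170,np.percentile(xs,[2,98])+130)
print(sign_off())
```

```text
d0.png 803 139 [222.] [141. 167.]
d9.png 819 139 [222.] [141. 167.]
f_s.png 495 138 [216.24] [140. 166.]
the job is handed in; nothing more can be done
None
```

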